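Cover the gum pots and start the pot shaker

TASK

Stand every gum pot on the shaker's platform and set one of the loose wooden lids on each, properly seated and level on the rim. When all are on and covered, twist the shaker's spring-return timer knob clockwise to its stop and let it go so that it springs back. Don't let the robot bump the cap punch or the cigar cutter; a lid left over stays off the shaker.

Things in the scene. Friction and masses are not known exactly. Their poses are not given: they have to be found in the camera images.
- shaker: the pot shaker, a fixed low machine left of the divider strip, 200 mm (its x) by 310 mm (its y), slightly turned. Grey housing; at its right (-y) end a ribbed rubber platform inside a thin steel rail, at its left (+y) end a white console, top 56 mm above the table, with the timer knob in its middle. Origin: centre of the underside; x away from the robot, y to the left.
- deck (a point): centre of the platform's upper surface, 30 mm above the table, axes as the shaker's. The platform is flat, fixed, 180 (x) by 216 mm (y) inside the rail, which stands 8 mm above it: room for four lidded pots, two by two.
- timer_grip (a point): point on the timer knob's axis, in the middle of its grip bar, 18 mm above the console's top. The grip bar is 44 mm long (this point's x), 13 mm thick (this point's y) and 26 mm tall (5 to 31 mm above the console); the point turns with the knob. Around it the console is flat.
- timer (a joint): angle of the timer knob: 0 at rest, grows as it turns clockwise seen from above, hard stop at 1.2. A spring drives it back to 0 (0.04 N m at rest, 0.18 N m at the stop).
- pot1: a stoneware gum pot (three or four are present; a missing one reads None): round, open top, 55 mm across (neck below the rim slightly narrower), 49 mm high, mouth about 42 mm inside, 110 to 180 g. Origin: centre of the underside, z up. Starts upright on the table right of the divider strip.
- pot2: a stoneware gum pot (three or four are present; a missing one reads None): round, open top, 55 mm across (neck below the rim slightly narrower), 49 mm high, mouth about 42 mm inside, 110 to 180 g. Origin: centre of the underside, z up. Starts upright on the table right of the divider strip.
- pot3: a stoneware gum pot (three or four are present; a missing one reads None): round, open top, 55 mm across (neck below the rim slightly narrower), 49 mm high, mouth about 42 mm inside, 110 to 180 g. Origin: centre of the underside, z up. Starts upright on the table right of the divider strip.
- pot4: a stoneware gum pot (three or four are present; a missing one reads None): round, open top, 55 mm across (neck below the rim slightly narrower), 49 mm high, mouth about 42 mm inside, 110 to 180 g. Origin: centre of the underside, z up. Starts upright on the table right of the divider strip.
- lid1: one of four identical loose wooden lids, 60 g: disc 62 mm across, 6 mm thick, with a round upright knob (18 mm across, 21 mm tall) on top and a plug (33 mm across, 5 mm deep) underneath. Origin: centre of the plug's underside, z up; disc from z = 5 to 11 mm, knob top 32 mm. Seated, disc on the rim, its origin is 44 mm above the pot's. Starts right way up on the table, among the pots.
- lid2: one of four identical loose wooden lids, 60 g: disc 62 mm across, 6 mm thick, with a round upright knob (18 mm across, 21 mm tall) on top and a plug (33 mm across, 5 mm deep) underneath. Origin: centre of the plug's underside, z up; disc from z = 5 to 11 mm, knob top 32 mm. Seated, disc on the rim, its origin is 44 mm above the pot's. Starts right way up on the table, among the pots.
- lid3: one of four identical loose wooden lids, 60 g: disc 62 mm across, 6 mm thick, with a round upright knob (18 mm across, 21 mm tall) on top and a plug (33 mm across, 5 mm deep) underneath. Origin: centre of the plug's underside, z up; disc from z = 5 to 11 mm, knob top 32 mm. Seated, disc on the rim, its origin is 44 mm above the pot's. Starts right way up on the table, among the pots.
- lid4: one of four identical loose wooden lids, 60 g: disc 62 mm across, 6 mm thick, with a round upright knob (18 mm across, 21 mm tall) on top and a plug (33 mm across, 5 mm deep) underneath. Origin: centre of the plug's underside, z up; disc from z = 5 to 11 mm, knob top 32 mm. Seated, disc on the rim, its origin is 44 mm above the pot's. Starts right way up on the table, among the pots.
- punch: brass cap punch standing upright, 25 mm across, 60 mm high. A bystander on the table at the right, not to be touched. Origin: centre of the underside.
- cutter: cigar cutter standing upright, black with gilt ends, 14 mm thick (its x), 46 mm wide (its y), 69 mm high. A bystander on the table at the right, not to be touched. Origin: centre of the underside.

How it is judged:
On the way, in this order (a step that is already met when the one before it is completed fails the run):
1. every pot stands on the platform with a lid seated on it (z of pot1 in the frame of deck between -0.004 and 0.005 m and angle between each of pot1, pot2, pot3, pot4's own z axis and vertical below 0.06 rad and x of pot1 in the frame of deck between -0.075 and 0.075 m and y of pot1 in the frame of deck between -0.095 and 0.095 m and ((horizontal distance between lid1 and pot1 below 0.007 m and z of lid1 in the frame of pot1 between 0.041 and 0.0475 m and angle between lid1's own z axis and vertical below 0.06 rad) or (horizontal distance between lid2 and pot1 below 0.007 m and z of lid2 in the frame of pot1 between 0.041 and 0.0475 m and angle between lid2's own z axis and vertical below 0.06 rad) or (horizontal distance between lid3 and pot1 below 0.007 m and z of lid3 in the frame of pot1 between 0.041 and 0.0475 m and angle between lid3's own z axis and vertical below 0.06 rad) or (horizontal distance between lid4 and pot1 below 0.007 m and z of lid4 in the frame of pot1 between 0.041 and 0.0475 m and angle between lid4's own z axis and vertical below 0.06 rad)) and z of pot2 in the frame of deck between -0.004 and 0.005 m and x of pot2 in the frame of deck between -0.075 and 0.075 m and y of pot2 in the frame of deck between -0.095 and 0.095 m and ((horizontal distance between lid1 and pot2 below 0.007 m and z of lid1 in the frame of pot2 between 0.041 and 0.0475 m and angle between lid1's own z axis and vertical below 0.06 rad) or (horizontal distance between lid2 and pot2 below 0.007 m and z of lid2 in the frame of pot2 between 0.041 and 0.0475 m and angle between lid2's own z axis and vertical below 0.06 rad) or (horizontal distance between lid3 and pot2 below 0.007 m and z of lid3 in the frame of pot2 between 0.041 and 0.0475 m and angle between lid3's own z axis and vertical below 0.06 rad) or (horizontal distance between lid4 and pot2 below 0.007 m and z of lid4 in the frame of pot2 between 0.041 and 0.0475 m and angle between lid4's own z axis and vertical below 0.06 rad)) and z of pot3 in the frame of deck between -0.004 and 0.005 m and x of pot3 in the frame of deck between -0.075 and 0.075 m and y of pot3 in the frame of deck between -0.095 and 0.095 m and ((horizontal distance between lid1 and pot3 below 0.007 m and z of lid1 in the frame of pot3 between 0.041 and 0.0475 m and angle between lid1's own z axis and vertical below 0.06 rad) or (horizontal distance between lid2 and pot3 below 0.007 m and z of lid2 in the frame of pot3 between 0.041 and 0.0475 m and angle between lid2's own z axis and vertical below 0.06 rad) or (horizontal distance between lid3 and pot3 below 0.007 m and z of lid3 in the frame of pot3 between 0.041 and 0.0475 m and angle between lid3's own z axis and vertical below 0.06 rad) or (horizontal distance between lid4 and pot3 below 0.007 m and z of lid4 in the frame of pot3 between 0.041 and 0.0475 m and angle between lid4's own z axis and vertical below 0.06 rad)) and z of pot4 in the frame of deck between -0.004 and 0.005 m and x of pot4 in the frame of deck between -0.075 and 0.075 m and y of pot4 in the frame of deck between -0.095 and 0.095 m and ((horizontal distance between lid1 and pot4 below 0.007 m and z of lid1 in the frame of pot4 between 0.041 and 0.0475 m and angle between lid1's own z axis and vertical below 0.06 rad) or (horizontal distance between lid2 and pot4 below 0.007 m and z of lid2 in the frame of pot4 between 0.041 and 0.0475 m and angle between lid2's own z axis and vertical below 0.06 rad) or (horizontal distance between lid3 and pot4 below 0.007 m and z of lid3 in the frame of pot4 between 0.041 and 0.0475 m and angle between lid3's own z axis and vertical below 0.06 rad) or (horizontal distance between lid4 and pot4 below 0.007 m and z of lid4 in the frame of pot4 between 0.041 and 0.0475 m and angle between lid4's own z axis and vertical below 0.06 rad))), for 0.2 s.
2. the timer knob is turned clockwise to its stop (value of joint timer above 1.1 rad), for 0.05 s.
3. the knob has sprung back (value of joint timer below 0.1 rad), for 0.1 s.
At the end, for the whole second after the job is handed in: Every pot upright on the platform (tilt < 0.06 rad, underside flat on it within 5 mm), a lid seated on each (centred within 7 mm, down on the rim within 3 mm, tilt < 0.06), spare lid off the platform, timer back within 0.1 rad of rest after passing 1.1 rad; all at rest (all of step 1 and value of joint timer below 0.1 rad and linear speed of each of pot1, pot2, pot3, pot4, lid1, lid2, lid3, lid4 below 0.02 m/s and (horizontal distance between lid1 and deck above 0.14 m or z of lid1 in the frame of deck above 0.03 m) and (horizontal distance between lid2 and deck above 0.14 m or z of lid2 in the frame of deck above 0.03 m) and (horizontal distance between lid3 and deck above 0.14 m or z of lid3 in the frame of deck above 0.03 m) and (horizontal distance between lid4 and deck above 0.14 m or z of lid4 in the frame of deck above 0.03 m)); the robot touches nothing.
It fails at once if the robot bumps the cap punch or the cigar cutter (more than 2 N) (contact force between any of the arm, the fingers and punch above 2 N or contact force between any of the arm, the fingers and cutter above 2 N).
Of pot1, pot2, pot3, pot4 only 3 to 4 are there at a start; the rules pass over those that are not, and their reading is None.
At some moment in a run one of pot1, pot2, pot3, pot4 may be knocked a few centimetres aside while the robot is not near it.
It also fails if it takes over 210 s, if anything falls off the work surface, if the arm or the gripper's body presses on something with over 40 N, if the wrist force passes 120 N, or if a joint passes its speed limit or range.

ROBOT

A 6-joint arm with a two-finger parallel gripper is mounted at the origin on a cart in front of the work surface, level with it; the furniture and walls round the work are solid. World frame = base frame: x ahead of the robot, y to its left, z up, the work surface at z = 0. Lengths are in m, angles in rad, forces in N, time in s.
With the tool pointing down it reaches from about 0.35 to 0.975 m from the base axis. Payload 4.9 kg.
Tool frame: the origin (TCP) lies on the centre line of the jaws, within the pads' length; the fingertips stand 22 mm ahead of it and the grasp point (between the pads) lies 3 mm ahead of it (manip.tip_extent is the distance from the TCP to the fingertips, in m); z points along the fingers, y is the line along which they close (so a half turn about z gives the same grasp; the last joint's range is limited). The gripper opens to 85 mm and grips with 20 to 120 N. Pads are 22 mm wide; open, the fingers measure 114 mm over their backs; the gripper's body (76 mm by 85 mm) begins 54 mm behind the grasp point. The pads swing forward as they close: fully open they stand 13 mm farther back than shut.
Start: joints at [1.062, 0.053, 1.613, -0, 1.476, -0.119], TCP at [0.237, 0.578, 0.253] pointing down, gripper open.
Joint ranges: [-3.01, 3.01], [-1.01, 2.22], [0.06, 2.58], [-1.02, 4.17], [0.09, 2.62], [-3.14, 3.14]. Speed limits (rad/s): [2.57, 2.57, 3.14, 3.14, 3.14, 3.14].

INTERFACE

Orientations are given as [roll, pitch, yaw] about the fixed x, y, z axes, in that order (R = Rz(yaw) Ry(pitch) Rx(roll)).
In Python, from cell import manip gives the robot as it stands.
- The arm moves only by the tool servo_tool, never from a script. Its argument "motion" is a list that holds one entry, the list of rows, each a list of 7 numbers: the shift along the world's x, y, z in units of 40 mm (1.0 is 40 mm), then the turn, a rotation vector about the world's x, y, z in units of 10 degrees (1.0 is 10 degrees), then the finger opening in mm, from 0 to 85.4. In form: [[[dx, dy, dz, rx, ry, rz, grip], ...]]. A call has 1 to 5 rows; each row shifts and turns the commanded pose from where the row before left it; what a row does not reach is not made up. A row lasts 1/8 s, in which the tool goes at most 62.5 mm and 10.7 degrees, less where a joint would pass 70% of its speed; a pose out of reach is approached as far as the arm can. A call is refused whole if a number of a shift passes 1 or a number of a turn 1, either way. A call with a gripper value outside its range is refused whole. The fingers move at their own pace and stop on an object; "squeeze" is the grip in N (left out, the last holds). Time passes only in rows, so rows that do not move let the fingers close. It gives the time, the measured TCP pose, the force, the opening and the grip force at its end, in the units of the state.
- manip.get_state(): the state, without advancing time (a new reading comes with each control period).
- manip.capture(name): name is "scene" or "top" or "wrist"; returns the picture (420x560x3 uint8, red, green, blue); there is no depth.
- manip.camera_params(name): a dict with "fx", "fy", "cx", "cy" (pixels), "world_from_camera" (4x4, takes a point from camera to world coordinates). Camera axes: x right, y down, z forward; pixel columns grow to the right and rows downward; lengths in m; the calibration is good to about 2 mm. The wrist camera is an equidistant fisheye: a pixel r from the principal point sees the ray r / f radians off the axis. A picture is of the moment at which its call begins: read the wrist's pose just before it. camera_params takes no time and is no camera call; for the wrist camera it gives the pose at the moment of the call.
- manip.sign_off(): hands the job in; it is judged then, once.
Trained networks look in the newest picture that a camera, given by its name, has taken for a name from the list of things; names that differ only in an ending like _2 or _b are one class to them, and where a whole thing is asked for, a point or a joint stands for the part that bears it (a point fixed in the world has none). Each returns a list of dicts, best first, with "conf" (0 to 1); they miss things now and then, are a little off and sometimes report something else, mostly with a low value. They report only what shows in the picture. A call takes as long as a camera call.
- manip.find_in(camera, target): "bbox" ([left, top, right, bottom] as shares, 0 to 1, of the picture: columns of its width, rows of its height, round what is visible of it).
- manip.regions_of(camera, target): "region" (420x560 bool, what is visible of it) and "bbox" ([left, top, right, bottom] as shares, 0 to 1, of the picture: columns of its width, rows of its height, round what is visible of it).
- manip.place_of(camera, target): "location" ([row, column] as shares, 0 to 1, of the picture: columns of its width, rows of its height: a listed point, or the origin of a listed thing).
The state is a dict: "time_s": time; "joints": joint angles; "joint_vel": joint speeds; "tau": joint torques, N m; "tool_pos": TCP position; "tcp_rot": TCP orientation; "force": force on the tool from outside, world axes, zero at the start; "torque": the same for the moment, N m; "finger_gap": finger opening in m; "grip_force": force on a finger pad.
Only numpy, scipy, OpenCV 4.12 (cv2) and the standard library are available. Lean on these libraries where they do the work, as an engineer would, in place of code of your own. Each camera call takes 0.05 s, during which the arm holds its last target. There are 200 camera calls.

## Working session

There is one attempt and no reset: what is moved stays moved. The work goes in short steps, Python scripts to look and compute and a tool call to move; the robot and the scene stay as the last step left them, time stands still between calls to the robot, and variables do not carry over. Pictures are saved under pics/ and viewed, at most 17 in all, crops included, and the job is handed in when it is done.

Besides the shell and the picture viewer there is one more tool, called after "Emit:" as name(argument=value, ...), one argument or row to a line, values as JSON. servo_tool: Moves the arm, as the interface text tells. Its arguments: {"type":"object","properties":{"motion":{"type":"array"},"squeeze":{"type":"number"}},"required":["motion"]}

```bash
ls; mkdir -p pics; cat > h.py <<'E'
import numpy as np, cv2
from cell import manip
def ray(cam,px,P=None):
    P=P or manip.camera_params(cam); u,v=px
    x=(u-P['cx'])/P['fx']; y=(v-P['cy'])/P['fy']
    if cam=='wrist':
        r=np.hypot(x,y); d=np.array([np.sin(r)*x/max(r,1e-9),np.sin(r)*y/max(r,1e-9),np.cos(r)])
    else: d=np.array([x,y,1.])
    T=np.array(P['world_from_camera']); return T[:3,3],T[:3,:3]@d
def at(cam,px,z,P=None):
    o,d=ray(cam,px,P); return o+d*(z-o[2])/d[2]
def proj(cam,p,P=None):
    P=P or manip.camera_params(cam); T=np.array(P['world_from_camera'])
    c=T[:3,:3].T@(np.array(p)-T[:3,3])
    if cam=='wrist':
        r=np.arctan2(np.hypot(c[0],c[1]),c[2]); k=r/max(np.hypot(c[0],c[1]),1e-9); return np.array([P['fx']*c[0]*k+P['cx'],P['fy']*c[1]*k+P['cy']])
    return np.array([P['fx']*c[0]/c[2]+P['cx'],P['fy']*c[1]/c[2]+P['cy']])
def snap(cam,name=None):
    im=manip.capture(cam)
    if name: cv2.imwrite('pics/'+name,im[:,:,::-1])
    return im
def locs(cam,t,z,mn=0.3):
    out=[]
    for d in manip.place_of(cam,t):
        if d['conf']<mn: continue
        r,c=d['location']; out.append((round(d['conf'],2),at(cam,(c*560,r*420),z).round(4)[:2].tolist()))
    return out
E
python3 - <<'E'
from h import *
for c in('scene','top'):
    snap(c,c+'1.png'); P=manip.camera_params(c); print(c,P['fx'],np.array(P['world_from_camera']).round(3).tolist())
    for t,z in (('pot1',0),('lid1',0),('deck',.03),('timer_grip',.074),('punch',0),('cutter',0)): print(t,locs(c,t,z))
print(manip.get_state(), manip.tip_extent)
E
```

```text
pics
scene 455.670062572145 [[0.591, -0.529, 0.609, -0.297], [-0.806, -0.396, 0.439, -0.595], [0.01, -0.751, -0.661, 0.952], [0.0, 0.0, 0.0, 1.0]]
pot1 [(0.92, [0.437, -0.2103]), (0.86, [0.4396, -0.2969]), (0.78, [0.5539, -0.3109]), (0.63, [0.4292, -0.1245])]
lid1 [(0.79, [0.5479, -0.2242]), (0.74, [0.5471, -0.031]), (0.51, [0.4237, -0.0297]), (0.5, [0.5545, -0.1123])]
deck [(0.61, [0.5006, 0.2023])]
timer_grip [(0.67, [0.381, -0.3176]), (0.61, [0.5206, 0.3715]), (0.32, [0.4598, 0.1577])]
punch [(0.45, [0.5434, -0.2235]), (0.44, [0.4323, -0.3834])]
cutter [(0.72, [0.5362, -0.3817])]
top 448.52018026526156 [[-0.008, -0.99, 0.141, 0.292], [-1.0, 0.009, 0.011, -0.016], [-0.012, -0.141, -0.99, 1.475], [0.0, 0.0, 0.0, 1.0]]
pot1 [(0.74, [0.4308, -0.1225]), (0.68, [0.43, -0.2869]), (0.66, [0.547, -0.3063]), (0.5, [0.4383, -0.2205])]
lid1 [(0.83, [0.5534, -0.2185]), (0.83, [0.5478, -0.1261]), (0.7, [0.4343, -0.0326])]
deck [(0.77, [0.5088, 0.2001])]
timer_grip [(0.65, [0.4988, 0.3437])]
punch [(0.6, [0.4233, -0.3769])]
cutter [(0.6, [0.5484, -0.3824]), (0.38, [0.5147, 0.2429])]
{'time_s': 0.7, 'joints': array([ 1.06198944e+00,  5.26820786e-02,  1.61286755e+00, -2.34044472e-05,
        1.47597753e+00, -1.19000034e-01]), 'joint_vel': array([-0.0003147 , -0.00146436,  0.00034851,  0.00033867,  0.00131286,
        0.00118147]), 'tau': array([-1.08896180e-05, -3.93561924e+01, -3.70362103e+01, -9.93969707e-05,
        3.23468612e-04,  1.74387203e-06]), 'tool_pos': array([0.23751101, 0.57811135, 0.25333411]), 'tcp_rot': array([3.14153038e+00, 3.09113341e-05, 2.75178802e+00]), 'force': array([0.37189299, 0.62144766, 0.05575625]), 'torque': array([-0.06491504,  0.02042946,  0.01092647]), 'grip_force': 0.0, 'finger_gap': 0.0849271865742576} 0.022
```

```bash
cd pics; python3 -c "
import cv2,numpy as np
cv2.imwrite('both.png',cv2.resize(np.vstack([cv2.imread('top1.png')]),(800,600)))"
```

```text
(no output)
```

View pics/both.png

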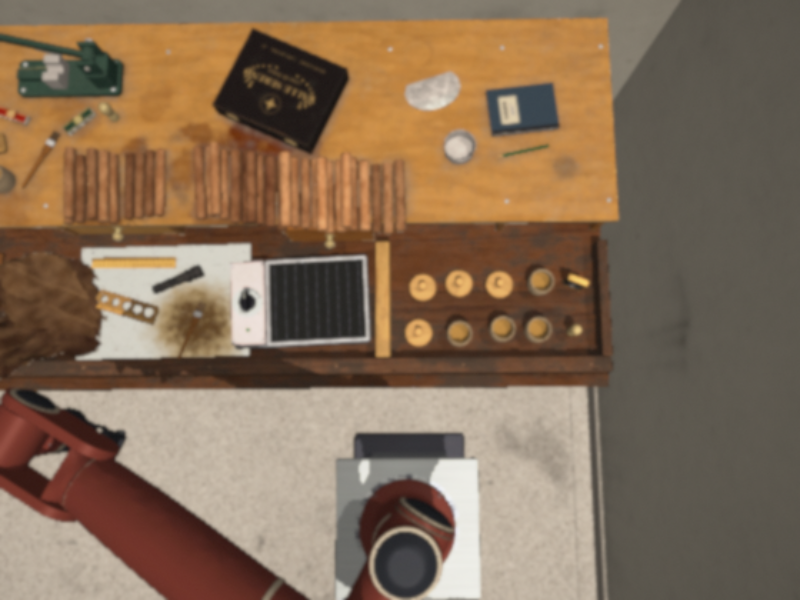

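View pics/scene1.png

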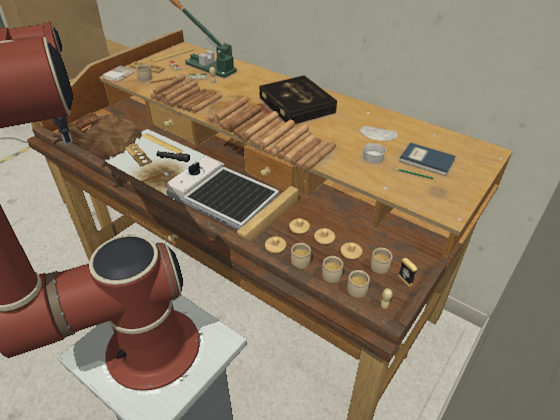

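The pictures show 4 pots and 4 lids on the right, with the punch and cutter at far right. The shaker is left of the divider, with a raised shelf behind it. I'll move over the shaker, turning the jaws to close along x.

Emit:
servo_tool(
  motion=[
    [[0.6,-0.95,0.2,0,0,-1,80],[0.6,-0.95,0.2,0,0,-1,80],[0.6,-0.95,0.2,0,0,-1,80],[0.6,-0.95,0.2,0,0,-1,80],[0.6,-0.95,0.2,0,0,-1,80]],
  ],
)

```text
time_s: 1.32
tool_pos: [0.3581, 0.3868, 0.2937]
tcp_rot: [3.141, -0.0, 1.874]
force: [1.1, -0.2, 1.2]
finger_gap: 0.0801
grip_force: 0.0
```

Emit:
servo_tool(
  motion=[
    [[0.6,-0.95,0.2,0,0,-1,80],[0.6,-0.95,0.2,0,0,-0.8,80],[0.6,-0.5,0,0,0,0,80],[0,0,0,0,0,0,80],[0,0,0,0,0,0,80]],
  ],
)

```text
time_s: 1.95
tool_pos: [0.4291, 0.2924, 0.3092]
tcp_rot: [-3.141, -0.0, 1.565]
force: [0.1, 0.2, -0.7]
finger_gap: 0.08
grip_force: 0.0
```

```bash
python3 - <<'E'
from h import *
s=manip.get_state(); print(s['tool_pos'],s['tcp_rot'],s['joints'].round(2))
im=snap('wrist','w1.png')
for t,z in (('deck',.03),('timer_grip',.074),('shaker',0)): print(t,locs('wrist',t,z))
P=manip.camera_params('wrist');print(P['fx'],P['cx'],np.array(P['world_from_camera']).round(3).tolist())
E
```

```text
[0.42907585 0.29243272 0.3091508 ] [-3.14096127e+00 -2.25370489e-04  1.56517526e+00] [ 0.45 -0.23  1.79  0.    1.59  0.46]
deck [(0.59, [0.5034, 0.1992])]
timer_grip [(0.97, [0.4984, 0.3549])]
shaker [(0.83, [0.5049, 0.2419])]
325.19226210127806 275.8141089708206 [[1.0, -0.005, -0.002, 0.429], [-0.005, -0.95, -0.313, 0.373], [-0.001, 0.313, -0.95, 0.431], [0.0, 0.0, 0.0, 1.0]]
```

View pics/w1.png

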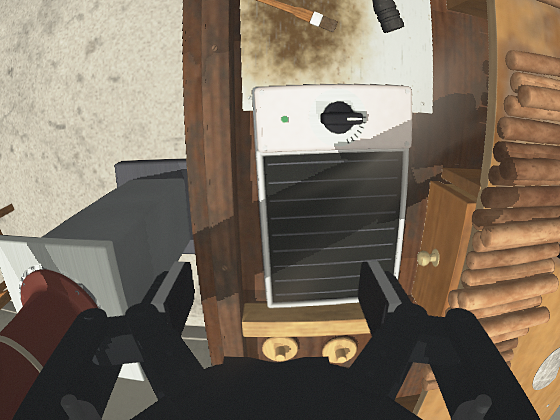

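Emit:
servo_tool(
  motion=[
    [[0,-1,0,0,0,0,80],[0,-1,0,0,0,0,80],[0,-1,0,0,0,0,80],[0,-1,0,0,0,0,80],[0,-1,0,0,0,0,80]],
  ],
)

```text
time_s: 2.78
tool_pos: [0.4291, 0.0915, 0.3094]
tcp_rot: [3.141, -0.0, 1.566]
force: [-0.8, 0.3, 0.5]
finger_gap: 0.0801
grip_force: 0.0
```

Emit:
servo_tool(
  motion=[
    [[0,-1,0,0,0,0,80],[0,-1,0,0,0,0,80],[0,-1,0,0,0,0,80],[0,-1,0,0,0,0,80],[0,-1,0,0,0,0,80]],
  ],
)

```text
time_s: 3.4
tool_pos: [0.4294, -0.1086, 0.3094]
tcp_rot: [3.141, 0.0, 1.566]
force: [-0.0, -0.0, 0.8]
finger_gap: 0.0799
grip_force: 0.0
```

Emit:
servo_tool(
  motion=[
    [[0,-0.5,0,0,0,0,80],[0,0,0,0,0,0,80],[0,0,0,0,0,0,80]],
  ],
)

```text
time_s: 3.78
tool_pos: [0.4295, -0.127, 0.3093]
tcp_rot: [-3.142, -0.0, 1.566]
force: [0.4, -0.8, -0.2]
finger_gap: 0.0799
grip_force: 0.0
```

```bash
python3 - <<'E'
from h import *
s=manip.get_state(); print(s['time_s'],s['tool_pos'],s['tcp_rot'],s['joints'].round(2))
im=snap('wrist','w2.png')
for t,z in (('pot1',0),('lid1',0),('punch',0),('cutter',0)): print(t,locs('wrist',t,z))
for t,z in (('pot1',.049),('lid1',.011)):
    for d in manip.regions_of('wrist',t):
        if d['conf']<.3: continue
        ys,xs=np.nonzero(d['region']); print(t,round(d['conf'],2),at('wrist',(xs.mean(),ys.mean()),z).round(4), len(xs))
E
```

```text
3.775 [ 0.42954799 -0.12703736  0.30928698] [-3.14159090e+00 -4.44935048e-04  1.56598703e+00] [-0.45 -0.42  1.93  0.    1.63 -0.45]
pot1 [(0.87, [0.4232, -0.1238]), (0.86, [0.5433, -0.3051]), (0.8, [0.4377, -0.3016]), (0.68, [0.4375, -0.2162])]
lid1 [(0.81, [0.5447, -0.2135]), (0.72, [0.5357, -0.0388]), (0.68, [0.5453, -0.1245]), (0.55, [0.4377, -0.0317])]
punch [(0.73, [0.4342, -0.3795]), (0.54, [0.4269, -0.1238]), (0.54, [0.5457, -0.1258])]
cutter [(0.81, [0.5439, -0.3919])]
pot1 0.92 [ 0.5296 -0.2934  0.049 ] 936
pot1 0.81 [ 0.4281 -0.1194  0.049 ] 1597
pot1 0.79 [ 0.4362 -0.2861  0.049 ] 1436
pot1 0.7 [ 0.437  -0.2097  0.049 ] 1691
lid1 0.8 [ 0.5464 -0.1238  0.011 ] 1579
lid1 0.79 [ 0.538  -0.0406  0.011 ] 1717
lid1 0.59 [ 0.4334 -0.0299  0.011 ] 1795
lid1 0.58 [ 0.5432 -0.2164  0.011 ] 1369
```

View pics/w2.png

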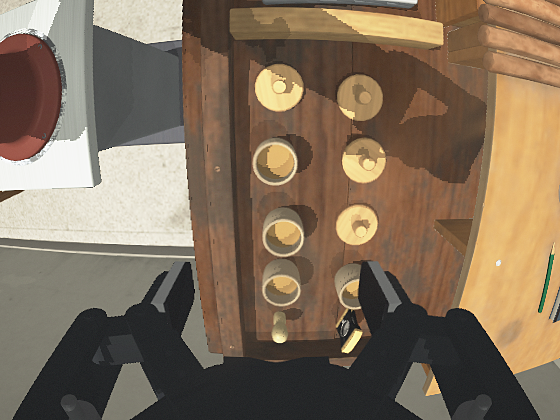

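Wrist views: shaker deck at about px (335,225), knob at (343,118). In the second view, the 4 lids and 4 pots stand in two columns, with the punch at (279,325) and the cutter at (349,330). I'll fit silhouettes for accuracy.

```bash
cat >> h.py <<'E'
from scipy.optimize import minimize
A=np.linspace(0,2*np.pi,40,endpoint=False)
SH={'pot1':[[(0,.0275),(.049,.0275)]],'lid1':[[(.005,.031),(.011,.031)],[(.011,.009),(.032,.009)]],
 'punch':[[(0,.0125),(.060,.0125)]]}
def sil(cam,P,t,x,y,z0):
    m=np.zeros((840,1120),np.uint8)
    for part in SH[t]:
        pts=np.array([proj(cam,(x+r*np.cos(a),y+r*np.sin(a),z0+h),P) for h,r in part for a in A])*2
        h=cv2.convexHull(np.round(pts*8).astype(np.int32)); cv2.fillConvexPoly(m,h,1,shift=3)
    return m>0
def fit(cam,t,z0=0,mn=0.35,P=None):
    """newest picture -> list of (conf,iou,x,y)"""
    P=P or manip.camera_params(cam); out=[]
    for d in manip.regions_of(cam,t):
        if d['conf']<mn: continue
        R=d['region']; R2=np.kron(R,np.ones((2,2),bool)); ys,xs=np.nonzero(R)
        h=z0+(.03 if t=='pot1' else .011)
        x0=at(cam,(xs.mean(),ys.mean()),h,P)[:2]
        def c(p):
            S=sil(cam,P,t,p[0],p[1],z0); return -(S&R2).sum()/(S|R2).sum()
        r=minimize(c,x0,method='Nelder-Mead',options=dict(initial_simplex=[x0,x0+[.006,0],x0+[0,.006]],xatol=2e-4,fatol=1e-4,maxiter=60))
        out.append((round(d['conf'],2),round(-r.fun,2),*r.x.round(4)))
    return out
E
python3 - <<'E'
from h import *
for c in('wrist','scene','top'):
    if c!='wrist': snap(c)
    for t in('pot1','lid1','punch'): print(c,t,fit(c,t))
s=manip.camera_params('top')
E
```

```text
wrist pot1 [(0.92, np.float64(0.61), np.float64(0.5445), np.float64(-0.3121)), (0.81, np.float64(0.88), np.float64(0.4284), np.float64(-0.1227)), (0.79, np.float64(0.88), np.float64(0.4371), np.float64(-0.3033)), (0.7, np.float64(0.94), np.float64(0.4378), np.float64(-0.2191))]
wrist lid1 [(0.8, np.float64(0.96), np.float64(0.5481), np.float64(-0.125)), (0.79, np.float64(0.97), np.float64(0.5395), np.float64(-0.0409)), (0.59, np.float64(0.96), np.float64(0.4339), np.float64(-0.0305)), (0.58, np.float64(0.96), np.float64(0.5448), np.float64(-0.2188))]
wrist punch [(0.83, np.float64(0.78), np.float64(0.4342), np.float64(-0.3853))]
scene pot1 [(0.95, np.float64(0.9), np.float64(0.5492), np.float64(-0.3068)), (0.88, np.float64(0.93), np.float64(0.4394), np.float64(-0.2966)), (0.86, np.float64(0.88), np.float64(0.4403), np.float64(-0.2174)), (0.71, np.float64(0.88), np.float64(0.4319), np.float64(-0.1187))]
scene lid1 [(0.74, np.float64(0.92), np.float64(0.5426), np.float64(-0.037)), (0.59, np.float64(0.95), np.float64(0.5466), np.float64(-0.215)), (0.58, np.float64(0.93), np.float64(0.5498), np.float64(-0.1217)), (0.53, np.float64(0.93), np.float64(0.436), np.float64(-0.0268))]
scene punch [(0.57, np.float64(0.63), np.float64(0.4399), np.float64(-0.3769))]
top pot1 [(0.79, np.float64(0.86), np.float64(0.434), np.float64(-0.2974)), (0.72, np.float64(0.7), np.float64(0.542), np.float64(-0.307)), (0.52, np.float64(0.15), np.float64(0.4135), np.float64(-0.1867)), (0.51, np.float64(0.66), np.float64(0.4248), np.float64(-0.1181))]
top lid1 [(0.69, np.float64(0.81), np.float64(0.4312), np.float64(-0.0263)), (0.49, np.float64(0.93), np.float64(0.5371), np.float64(-0.0377))]
top punch [(0.37, np.float64(0.83), np.float64(0.4306), np.float64(-0.3789))]
```

```bash
python3 - <<'E'
from h import *
for px in((183,200),(210,200),(235,200),(250,200),(485,100),(445,30)):
    print(px,[at('wrist',px,z).round(3)[:2].tolist() for z in(0,.03,.06)])
P=dict(manip.camera_params('wrist')); T=np.array(P['world_from_camera']); T[1,3]+=.29243+.12704; P['world_from_camera']=T
for px in((258,152),(405,152),(397,298),(271,306)): print(at('wrist',px,.036,P).round(4))
for px in((265,262),(367,256),(369,340),(272,345)): print(at('top',(px[0]*.7,px[1]*.7),.036).round(4))
E
```

```text
(183, 200) [[0.296, -0.183], [0.305, -0.173], [0.315, -0.164]]
(210, 200) [[0.336, -0.183], [0.342, -0.174], [0.349, -0.164]]
(235, 200) [[0.372, -0.183], [0.376, -0.174], [0.38, -0.164]]
(250, 200) [[0.393, -0.183], [0.395, -0.174], [0.398, -0.165]]
(485, 100) [[0.744, -0.027], [0.722, -0.028], [0.7, -0.03]]
(445, 30) [[0.67, 0.069], [0.654, 0.061], [0.637, 0.052]]
[0.4072 0.309  0.036 ]
[0.5957 0.3113 0.036 ]
[0.6142 0.0882 0.036 ]
[0.4204 0.083  0.036 ]
[0.5949 0.322  0.036 ]
[0.6065 0.0878 0.036 ]
[0.4135 0.0831 0.036 ]
[0.4041 0.3018 0.036 ]
```

Emit:
servo_tool(
  motion=[
    [[0,0.15,-1,0,0,0,70],[0,0,-1,0,0,0,70],[0,0,-1,0,0,0,70],[0,0,-0.9,0,0,0,70],[0,0,0,0,0,0,70]],
  ],
)

```text
time_s: 5.3
tool_pos: [0.4274, -0.1209, 0.1501]
tcp_rot: [-3.135, -0.003, 1.565]
force: [0.2, 0.1, -0.6]
finger_gap: 0.0697
grip_force: 0.0
```

```bash
python3 - <<'E'
from h import *
s=manip.get_state(); print(s['tool_pos'],s['finger_gap'],s['joints'])
snap('wrist','w3.png')
for t in('pot1','lid1'): print(t,fit('wrist',t))
E
```

```text
[ 0.42736124 -0.12091377  0.15010966] 0.06968729945893459 [-4.43589930e-01 -3.11371480e-01  2.11929274e+00  2.21991211e-05
  1.34075737e+00 -4.37690206e-01]
pot1 [(0.82, np.float64(0.29), np.float64(0.5853), np.float64(-0.3591)), (0.77, np.float64(0.26), np.float64(0.4383), np.float64(-0.3086)), (0.74, np.float64(0.95), np.float64(0.43), np.float64(-0.1234)), (0.68, np.float64(0.96), np.float64(0.4405), np.float64(-0.2223))]
lid1 [(0.89, np.float64(0.51), np.float64(0.5522), np.float64(-0.2223)), (0.83, np.float64(0.98), np.float64(0.5448), np.float64(-0.0415)), (0.81, np.float64(0.97), np.float64(0.4375), np.float64(-0.031)), (0.79, np.float64(0.98), np.float64(0.5538), np.float64(-0.1275))]
```

View pics/w3.png

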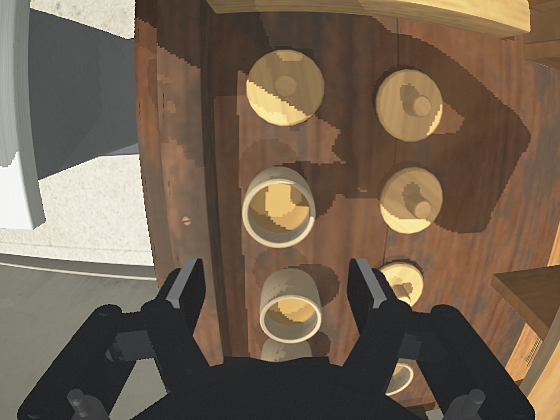

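Open pot at px (278,205) directly in line with the jaws, clear around it. I'll go down and grasp it.

Emit:
servo_tool(
  motion=[
    [[0,-0.05,-1,0,0,0,70],[0,0,-1,0,0,0,70],[0,0,-0.9,0,0,0,70],[0,0,0,0,0,0,70],[0,0,0,0,0,0,50]],
  ],
  squeeze=40,
)

```text
time_s: 6.08
tool_pos: [0.4312, -0.1248, 0.0399]
tcp_rot: [3.139, 0.002, 1.565]
force: [-1.5, 2.0, 24.8]
finger_gap: 0.0536
grip_force: 27.2
```

Emit:
servo_tool(
  motion=[
    [[0,0,0,0,0,0,45],[0,0,0,0,0,0,45],[0,0,0,0,0,0,45]],
  ],
)

```text
time_s: 6.45
tool_pos: [0.4317, -0.125, 0.0401]
tcp_rot: [3.137, 0.002, 1.565]
force: [0.1, -0.6, 6.4]
finger_gap: 0.0532
grip_force: 42.9
```

Emit:
servo_tool(
  motion=[
    [[0,0,1,0,0,0,45],[0,0,1,0,0,0,45],[0.29,0.94,1,0,0,0,45],[0.29,0.94,0,0,0,0,45],[0.29,0.94,0,0,0,0,45]],
  ],
)

```text
time_s: 7.08
tool_pos: [0.465, -0.0101, 0.1589]
tcp_rot: [3.139, 0.0, 1.565]
force: [-0.8, -0.1, -1.0]
finger_gap: 0.0532
grip_force: 43.3
```

Emit:
servo_tool(
  motion=[
    [[0.29,0.94,0,0,0,0,45],[0.29,0.94,0,0,0,0,45],[0.29,0.94,0,0,0,0,45],[0.29,0.94,0,0,0,0,45],[0.29,0.94,0,0,0,0,45]],
  ],
)

```text
time_s: 7.7
tool_pos: [0.5225, 0.1783, 0.1578]
tcp_rot: [3.141, -0.0, 1.565]
force: [-0.3, -0.4, -1.6]
finger_gap: 0.0528
grip_force: 43.3
```

Emit:
servo_tool(
  motion=[
    [[0.29,0.94,0,0,0,0,45],[0.26,0.9,0,0,0,0,45],[0,0,0,0,0,0,45],[0,0,0,0,0,0,45]],
  ],
)

```text
time_s: 8.2
tool_pos: [0.544, 0.2501, 0.1572]
tcp_rot: [-3.141, 0.001, 1.565]
force: [-0.2, 0.7, -1.5]
finger_gap: 0.0528
grip_force: 43.3
```

```bash
python3 - <<'E'
from h import *
s=manip.get_state(); print(s['tool_pos'],s['tcp_rot'],s['finger_gap'],s['force'])
snap('wrist','w4.png')
for t,z in (('deck',.03),('timer_grip',.074)): print(t,locs('wrist',t,z))
E
```

```text
[0.54396501 0.25013472 0.15724226] [-3.14116904e+00  5.77474114e-04  1.56519106e+00] 0.05281004838078789 [-0.15925897  0.73017963 -1.45339805]
deck []
timer_grip [(0.69, [0.4996, 0.3542])]
```

View pics/w4.png

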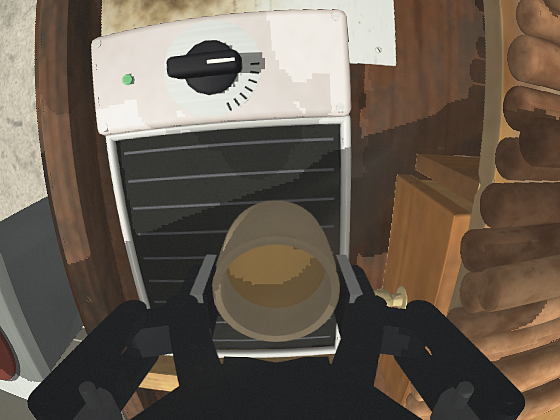

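Pot held upright at px (275,270), over the platform's far-left quarter. The knob bar is at (212,63). Lowering.

Emit:
servo_tool(
  motion=[
    [[0.07,0,-1,0,0,0,45],[0,0,-0.7,0,0,0,45],[0,0,-0.4,0,0,0,45],[0,0,0,0,0,0,45]],
  ],
)

```text
time_s: 8.85
tool_pos: [0.5469, 0.25, 0.0728]
tcp_rot: [-3.141, 0.0, 1.564]
force: [0.3, -0.3, -1.5]
finger_gap: 0.0533
grip_force: 43.4
```

```bash
python3 - <<'E'
from h import *
s=manip.get_state(); print(s['tool_pos'],s['force'])
for px in((117,140),(343,132)): print(at('wrist',px,.036).round(4))
E
```

```text
[0.54685739 0.24996607 0.07283546] [ 0.26007611 -0.25099712 -1.54473051]
[0.4629 0.3142 0.036 ]
[0.5799 0.315  0.036 ]
```

Emit:
servo_tool(
  motion=[
    [[0,0,-0.06,0,0,0,45],[0,0,0,0,0,0,45],[0,0,0,0,0,0,68],[0,0,0,0,0,0,68],[0,0,0,0,0,0,68]],
  ],
)

```text
time_s: 9.48
tool_pos: [0.5473, 0.2506, 0.0713]
tcp_rot: [3.141, -0.0, 1.565]
force: [0.1, 0.2, -0.2]
finger_gap: 0.0684
grip_force: 0.0
```

Emit:
servo_tool(
  motion=[
    [[0,0,0.6,0,0,0,68],[0,0,1,0,0,0,68],[0,-0.5,1,0,0,0,68],[0,-0.5,0,0,0,0,68],[0,0,0,0,0,0,68]],
  ],
)

```text
time_s: 10.1
tool_pos: [0.5468, 0.2094, 0.1743]
tcp_rot: [-3.141, 0.0, 1.563]
force: [0.3, 0.4, -0.3]
finger_gap: 0.0682
grip_force: 0.0
```

```bash
python3 - <<'E'
from h import *
s=manip.get_state(); print(s['tool_pos'],s['force'])
snap('wrist','w5.png')
print(fit('wrist','pot1',.03))
print(locs('wrist','timer_grip',.074))
# platform edges: dark region
E
```

```text
[0.54677865 0.20942815 0.17427914] [ 0.32942078  0.40809382 -0.29568534]
[(0.6, np.float64(0.93), np.float64(0.5461), np.float64(0.2555))]
[(0.62, [0.4997, 0.356])]
```

View pics/w5.png

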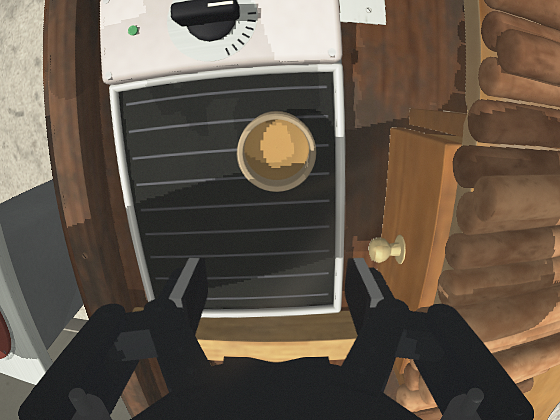

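Pot1 stands on the platform at px (277,150). Next I'll hover over the second pot.

Emit:
servo_tool(
  motion=[
    [[-0.22,-0.9,0,0,0,0,70],[-0.22,-0.9,0,0,0,0,70],[-0.22,-0.9,0,0,0,0,70],[-0.22,-0.9,0,0,0,0,70],[-0.22,-0.9,0,0,0,0,70]],
  ],
)

```text
time_s: 10.88
tool_pos: [0.5022, 0.0301, 0.1735]
tcp_rot: [-3.139, -0.0, 1.566]
force: [0.1, -0.4, 0.2]
finger_gap: 0.0701
grip_force: 0.0
```

Emit:
servo_tool(
  motion=[
    [[-0.22,-0.9,0,0,0,0,70],[-0.22,-0.9,0,0,0,0,70],[-0.22,-0.9,0,0,0,0,70],[-0.22,-0.9,0,0,0,0,70],[-0.22,-0.9,0,0,0,0,70]],
  ],
)

```text
time_s: 11.5
tool_pos: [0.4584, -0.1498, 0.1736]
tcp_rot: [-3.14, -0.001, 1.566]
force: [0.7, -0.5, -0.2]
finger_gap: 0.07
grip_force: 0.0
```

Emit:
servo_tool(
  motion=[
    [[-0.22,-0.9,0,0,0,0,70],[-0.22,-0.85,0,0,0,0,70],[0,0,0,0,0,0,70],[0,0,0,0,0,0,70]],
  ],
)

```text
time_s: 12.0
tool_pos: [0.4414, -0.2186, 0.1739]
tcp_rot: [-3.14, -0.002, 1.565]
force: [-0.3, -0.3, -0.2]
finger_gap: 0.0702
grip_force: 0.0
```

```bash
python3 - <<'E'
from h import *
s=manip.get_state(); print(s['time_s'],s['tool_pos'],s['finger_gap'])
snap('wrist')
for t in('pot1','lid1'): print(t,fit('wrist',t))
snap('scene'); print(fit('scene','pot1'))
P=dict(manip.camera_params('wrist')); T=np.array(P['world_from_camera']); T[:3,3]+=np.array([.54678,.20943,.17428])-s['tool_pos']; P['world_from_camera']=T
for px in((122,88),(333,72),(335,305),(157,310)): print(at('wrist',px,.034,P).round(4))
E
```

```text
12.0 [ 0.44139947 -0.21858847  0.17394375] 0.0702188817799529
pot1 [(0.91, np.float64(0.37), np.float64(0.5472), np.float64(-0.3104)), (0.77, np.float64(0.94), np.float64(0.4359), np.float64(-0.2995)), (0.62, np.float64(0.93), np.float64(0.4379), np.float64(-0.2177))]
lid1 [(0.86, np.float64(0.94), np.float64(0.4339), np.float64(-0.0281)), (0.79, np.float64(0.96), np.float64(0.5452), np.float64(-0.2174)), (0.65, np.float64(0.98), np.float64(0.5395), np.float64(-0.0389)), (0.61, np.float64(0.94), np.float64(0.5484), np.float64(-0.1242))]
[(0.93, np.float64(0.93), np.float64(0.5475), np.float64(-0.3074)), (0.87, np.float64(0.93), np.float64(0.4402), np.float64(-0.2167)), (0.69, np.float64(0.92), np.float64(0.5774), np.float64(0.2875)), (0.58, np.float64(0.91), np.float64(0.4364), np.float64(-0.2968))]
[0.416 0.308 0.034]
[0.5927 0.3136 0.034 ]
[0.6049 0.097  0.034 ]
[0.4214 0.0869 0.034 ]
```

Emit:
servo_tool(
  motion=[
    [[-0.05,0.02,-1,0,0,0,70],[0,0,-1,0,0,0,70],[0,0,-1,0,0,0,70],[0,0,-0.35,0,0,0,70],[0,0,0,0,0,0,70]],
  ],
)

```text
time_s: 12.88
tool_pos: [0.4393, -0.2182, 0.0405]
tcp_rot: [-3.14, -0.001, 1.565]
force: [0.5, 0.8, -0.0]
finger_gap: 0.0697
grip_force: 0.0
```

Emit:
servo_tool(
  motion=[
    [[0,0,0,0,0,0,45],[0,0,0,0,0,0,45],[0,0,0,0,0,0,45],[0,0,0,0,0,0,45]],
  ],
)

```text
time_s: 13.38
tool_pos: [0.4411, -0.2199, 0.0432]
tcp_rot: [3.138, 0.003, 1.565]
force: [0.1, 0.3, 7.3]
finger_gap: 0.0523
grip_force: 42.8
```

Emit:
servo_tool(
  motion=[
    [[0,0,1,0,0,0,45],[0,0,1,0,0,0,45],[0.28,0.93,1,0,0,0,45],[0.28,0.93,0,0,0,0,45],[0.28,0.93,0,0,0,0,45]],
  ],
)

```text
time_s: 14.0
tool_pos: [0.4735, -0.1061, 0.1618]
tcp_rot: [3.14, 0.001, 1.564]
force: [0.4, 0.9, -1.6]
finger_gap: 0.0525
grip_force: 43.0
```

Emit:
servo_tool(
  motion=[
    [[0.28,0.93,0,0,0,0,45],[0.28,0.93,0,0,0,0,45],[0.28,0.93,0,0,0,0,45],[0.28,0.93,0,0,0,0,45],[0.28,0.93,0,0,0,0,45]],
  ],
)

```text
time_s: 14.62
tool_pos: [0.529, 0.0802, 0.1608]
tcp_rot: [-3.141, 0.0, 1.565]
force: [-0.8, -0.7, -1.6]
finger_gap: 0.0527
grip_force: 43.0
```

Emit:
servo_tool(
  motion=[
    [[0.28,0.93,0,0,0,0,45],[0.28,0.93,0,0,0,0,45],[0,0,0,0,0,0,45],[0,0,-1,0,0,0,45],[0,0,0,0,0,0,45]],
  ],
)

```text
time_s: 15.25
tool_pos: [0.5483, 0.1522, 0.1171]
tcp_rot: [-3.133, 0.002, 1.564]
force: [-0.1, -0.2, -2.6]
finger_gap: 0.0526
grip_force: 43.0
```

Emit:
servo_tool(
  motion=[
    [[0.09,0.04,-0.6,0,0,0,45],[0,0,-0.4,0,0,0,45],[0,0,0,0,0,0,45],[0,0,0,0,0,0,45]],
  ],
)

```text
time_s: 15.75
tool_pos: [0.5556, 0.1548, 0.0819]
tcp_rot: [3.14, -0.0, 1.565]
force: [0.2, 0.0, -1.0]
finger_gap: 0.0527
grip_force: 43.0
```

Emit:
servo_tool(
  motion=[
    [[-0.08,0,-0.2,0,0,0,45],[0,0,0,0,0,0,45],[0,0,0,0,0,0,45]],
  ],
)

```text
time_s: 16.12
tool_pos: [0.5521, 0.155, 0.0733]
tcp_rot: [3.141, -0.0, 1.565]
force: [1.2, 0.1, 0.5]
finger_gap: 0.053
grip_force: 43.1
```

Emit:
servo_tool(
  motion=[
    [[0,0,-0.02,0,0,0,68],[0,0,0,0,0,0,68],[0,0,0,0,0,0,68],[0,0,0.6,0,0,0,68],[0,0,1,0,0,0,68]],
  ],
)

```text
time_s: 16.75
tool_pos: [0.5504, 0.1547, 0.1347]
tcp_rot: [-3.137, 0.001, 1.565]
force: [-0.2, 0.6, 0.7]
finger_gap: 0.0674
grip_force: 0.0
```

Emit:
servo_tool(
  motion=[
    [[-0.24,-0.95,0.9,0,0,0,70],[-0.24,-0.95,0,0,0,0,70],[-0.24,-0.95,0,0,0,0,70],[-0.24,-0.95,0,0,0,0,70],[-0.24,-0.95,0,0,0,0,70]],
  ],
)

```text
time_s: 17.38
tool_pos: [0.5034, -0.0362, 0.1723]
tcp_rot: [3.141, 0.0, 1.565]
force: [-0.1, -0.2, 0.2]
finger_gap: 0.0701
grip_force: 0.0
```

Emit:
servo_tool(
  motion=[
    [[-0.24,-0.95,0,0,0,0,70],[-0.24,-0.95,0,0,0,0,70],[-0.24,-0.95,0,0,0,0,70],[-0.24,-0.95,0,0,0,0,70],[-0.24,-0.95,0,0,0,0,70]],
  ],
)

```text
time_s: 18.0
tool_pos: [0.4554, -0.2263, 0.1722]
tcp_rot: [3.141, 0.0, 1.565]
force: [0.4, 0.5, 0.2]
finger_gap: 0.0701
grip_force: 0.0
```

Emit:
servo_tool(
  motion=[
    [[-0.24,-0.95,0,0,0,0,70],[-0.21,-0.9,0,0,0,0,70],[0,0,0,0,0,0,70],[0,0,0,0,0,0,70]],
  ],
)

```text
time_s: 18.5
tool_pos: [0.4378, -0.2987, 0.1719]
tcp_rot: [-3.141, -0.001, 1.565]
force: [-0.8, 0.3, 0.5]
finger_gap: 0.07
grip_force: 0.0
```

```bash
python3 - <<'E'
from h import *
s=manip.get_state(); print(s['time_s'],s['tool_pos'],s['finger_gap'])
snap('wrist','w6.png')
for t in('pot1','lid1'): print(t,fit('wrist',t))
snap('scene'); print(fit('scene','pot1')); print(fit('scene','pot1',.03))
print(fit('wrist','punch'), locs('wrist','cutter',0))
E
```

```text
18.5 [ 0.43784078 -0.29869848  0.17192564] 0.06999805875807077
pot1 [(0.88, np.float64(0.92), np.float64(0.5456), np.float64(-0.3088))]
lid1 [(0.89, np.float64(0.98), np.float64(0.5481), np.float64(-0.1228)), (0.75, np.float64(0.95), np.float64(0.545), np.float64(-0.2168))]
[(0.94, np.float64(0.9), np.float64(0.548), np.float64(-0.3076)), (0.89, np.float64(0.87), np.float64(0.5836), np.float64(0.2888)), (0.58, np.float64(0.87), np.float64(0.4397), np.float64(-0.2975)), (0.57, np.float64(0.86), np.float64(0.5845), np.float64(0.1838))]
[(0.94, np.float64(0.85), np.float64(0.5216), np.float64(-0.3172)), (0.89, np.float64(0.81), np.float64(0.551), np.float64(0.2563)), (0.58, np.float64(0.82), np.float64(0.4159), np.float64(-0.307)), (0.57, np.float64(0.81), np.float64(0.5589), np.float64(0.161))]
[(0.61, np.float64(0.74), np.float64(0.4339), np.float64(-0.3837))] []
```

View pics/w6.png

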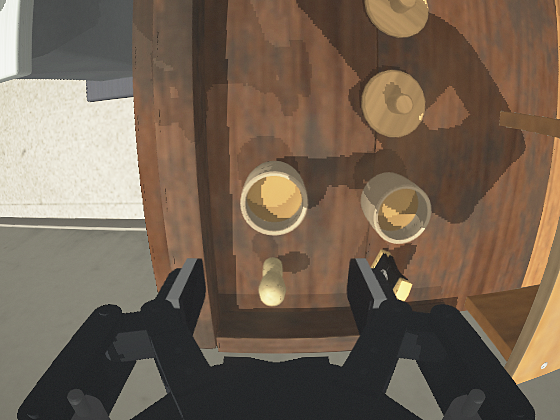

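Third pot at px (274,198) between the jaws. The punch at (271,280) and cutter at (393,275) are clear.

Emit:
servo_tool(
  motion=[
    [[0,0.02,-1,0,0,0,70],[0,0,-1,0,0,0,70],[0,0,-0.9,0,0,0,70],[0,0,-0.35,0,0,0,70],[0,0,0,0,0,0,70]],
  ],
)

```text
time_s: 19.52
tool_pos: [0.4376, -0.2979, 0.0416]
tcp_rot: [-3.14, -0.001, 1.565]
force: [-0.6, 0.2, 1.5]
finger_gap: 0.0699
grip_force: 0.0
```

Emit:
servo_tool(
  motion=[
    [[0,0,0,0,0,0,45],[0,0,0,0,0,0,45],[0,0,0,0,0,0,45],[0,0,0,0,0,0,45]],
  ],
)

```text
time_s: 20.02
tool_pos: [0.4392, -0.2995, 0.0443]
tcp_rot: [3.139, 0.003, 1.565]
force: [-0.4, 0.4, 6.6]
finger_gap: 0.0532
grip_force: 42.7
```

Emit:
servo_tool(
  motion=[
    [[0,0,1,0,0,0,45],[0,0,1,0,0,0,45],[0.03,0.93,1,0,0,0,45],[0.03,0.93,0,0,0,0,45],[0.03,0.93,0,0,0,0,45]],
  ],
)

```text
time_s: 20.65
tool_pos: [0.4416, -0.1858, 0.1629]
tcp_rot: [3.14, 0.001, 1.564]
force: [-1.1, 0.0, -1.7]
finger_gap: 0.0529
grip_force: 43.0
```

Emit:
servo_tool(
  motion=[
    [[0.03,0.93,0,0,0,0,45],[0.03,0.93,0,0,0,0,45],[0.03,0.93,0,0,0,0,45],[0.03,0.93,0,0,0,0,45],[0.03,0.93,0,0,0,0,45]],
  ],
)

```text
time_s: 21.28
tool_pos: [0.4471, 0.0005, 0.162]
tcp_rot: [3.141, -0.0, 1.565]
force: [0.1, 0.4, -1.5]
finger_gap: 0.0527
grip_force: 43.0
```

Emit:
servo_tool(
  motion=[
    [[0.03,0.93,0,0,0,0,45],[0.03,0.93,0,0,0,0,45],[0.03,0.93,0,0,0,0,45],[0.03,0.93,0,0,0,0,45],[0.03,0.62,0,0,0,0,45]],
  ],
)

```text
time_s: 21.9
tool_pos: [0.453, 0.1744, 0.1619]
tcp_rot: [-3.141, -0.0, 1.566]
force: [0.4, 0.3, -1.3]
finger_gap: 0.0531
grip_force: 43.0
```

Emit:
servo_tool(
  motion=[
    [[0,0,0,0,0,0,45],[0,0,0,0,0,0,45],[0,0,-1,0,0,0,45],[0,0,-0.8,0,0,0,45],[0,0,0,0,0,0,45]],
  ],
)

```text
time_s: 22.52
tool_pos: [0.4511, 0.1714, 0.0872]
tcp_rot: [-3.135, 0.002, 1.563]
force: [-0.3, -0.5, -1.2]
finger_gap: 0.0531
grip_force: 42.9
```

Emit:
servo_tool(
  motion=[
    [[0.09,0.93,0.3,0,0,0,45],[0.09,0.93,0,0,0,0,45],[0,0,-0.3,0,0,0,45],[0,0,0,0,0,0,45],[0,0,0,0,0,0,45]],
  ],
)

```text
time_s: 23.15
tool_pos: [0.4607, 0.2463, 0.0902]
tcp_rot: [-3.141, 0.0, 1.564]
force: [0.3, 0.4, -1.5]
finger_gap: 0.0529
grip_force: 43.0
```

Emit:
servo_tool(
  motion=[
    [[0,0,-0.3,0,0,0,45],[0,0,-0.09,0,0,0,45],[0,0,0,0,0,0,45],[0,0,0,0,0,0,45]],
  ],
)

```text
time_s: 23.65
tool_pos: [0.4606, 0.2471, 0.0743]
tcp_rot: [-3.141, 0.0, 1.565]
force: [0.1, -1.1, 1.2]
finger_gap: 0.053
grip_force: 43.1
```

Emit:
servo_tool(
  motion=[
    [[0,0,0,0,0,0,66],[0,0,0,0,0,0,66],[0,0,0,0,0,0,66],[0,0,0.6,0,0,0,66],[0,0,1,0,0,0,66]],
  ],
)

```text
time_s: 24.28
tool_pos: [0.4594, 0.2468, 0.1374]
tcp_rot: [-3.138, 0.001, 1.565]
force: [0.5, 0.3, 0.5]
finger_gap: 0.0659
grip_force: 0.0
```

Emit:
servo_tool(
  motion=[
    [[0.16,-1,0.9,0,0,0,70],[0.16,-1,0,0,0,0,70],[0.16,-1,0,0,0,0,70],[0.16,-1,0,0,0,0,70],[0.16,-1,0,0,0,0,70]],
  ],
)

```text
time_s: 24.9
tool_pos: [0.4928, 0.0461, 0.1747]
tcp_rot: [3.141, -0.0, 1.565]
force: [0.1, 0.6, -0.8]
finger_gap: 0.07
grip_force: 0.0
```

Emit:
servo_tool(
  motion=[
    [[0.16,-1,0,0,0,0,70],[0.16,-1,0,0,0,0,70],[0.16,-1,0,0,0,0,70],[0.16,-1,0,0,0,0,70],[0.16,-1,0,0,0,0,70]],
  ],
)

```text
time_s: 25.52
tool_pos: [0.5248, -0.154, 0.1746]
tcp_rot: [3.141, 0.0, 1.565]
force: [0.1, -0.3, 0.6]
finger_gap: 0.0702
grip_force: 0.0
```

Emit:
servo_tool(
  motion=[
    [[0.16,-1,0,0,0,0,70],[0.16,-1,0,0,0,0,70],[0.16,-1,0,0,0,0,70],[0.08,-0.8,0,0,0,0,70],[0,0,0,0,0,0,70]],
  ],
)

```text
time_s: 26.15
tool_pos: [0.547, -0.3066, 0.1744]
tcp_rot: [3.141, 0.0, 1.562]
force: [0.0, 0.1, 0.4]
finger_gap: 0.0697
grip_force: 0.0
```

```bash
python3 - <<'E'
from h import *
s=manip.get_state(); print(s['time_s'],s['tool_pos'],s['finger_gap'])
snap('wrist')
for t in('pot1','lid1'): print(t,fit('wrist',t))
snap('scene'); print(fit('scene','pot1')); print(fit('scene','pot1',.03))
print(fit('wrist','punch'), locs('wrist','cutter',0))
E
```

```text
26.15 [ 0.54701716 -0.30663477  0.17441654] 0.06970776085677366
pot1 [(0.74, np.float64(0.94), np.float64(0.5449), np.float64(-0.3082)), (0.69, np.float64(0.94), np.float64(0.5446), np.float64(-0.2173))]
lid1 [(0.83, np.float64(0.97), np.float64(0.5471), np.float64(-0.1208)), (0.72, np.float64(0.97), np.float64(0.5444), np.float64(-0.2152))]
[(0.67, np.float64(0.92), np.float64(0.5805), np.float64(0.2882)), (0.65, np.float64(0.92), np.float64(0.549), np.float64(-0.3064)), (0.58, np.float64(0.92), np.float64(0.4884), np.float64(0.2796)), (0.56, np.float64(0.93), np.float64(0.586), np.float64(0.1864)), (0.55, np.float64(0.63), np.float64(0.5278), np.float64(-0.2249))]
[(0.67, np.float64(0.88), np.float64(0.5526), np.float64(0.2597)), (0.65, np.float64(0.87), np.float64(0.522), np.float64(-0.3151)), (0.58, np.float64(0.92), np.float64(0.463), np.float64(0.2507)), (0.56, np.float64(0.89), np.float64(0.5578), np.float64(0.1621)), (0.55, np.float64(0.6), np.float64(0.5001), np.float64(-0.2363))]
[(0.63, np.float64(0.68), np.float64(0.4315), np.float64(-0.3794))] [(0.58, [0.5426, -0.3846])]
```

Emit:
servo_tool(
  motion=[
    [[0,0,-1,0,0,0,70],[0,0,-1,0,0,0,70],[0,0,-0.9,0,0,0,70],[0,0,-0.42,0,0,0,70],[0,0,0,0,0,0,70]],
  ],
)

```text
time_s: 27.18
tool_pos: [0.5465, -0.304, 0.0406]
tcp_rot: [-3.14, -0.001, 1.565]
force: [0.1, -0.3, 0.4]
finger_gap: 0.07
grip_force: 0.0
```

Emit:
servo_tool(
  motion=[
    [[0,0,0,0,0,0,45],[0,0,0,0,0,0,45],[0,0,0,0,0,0,45],[0,0,0,0,0,0,45]],
  ],
)

```text
time_s: 27.68
tool_pos: [0.5485, -0.3057, 0.044]
tcp_rot: [3.138, 0.002, 1.565]
force: [-0.1, 0.2, 5.0]
finger_gap: 0.0526
grip_force: 42.7
```

Emit:
servo_tool(
  motion=[
    [[0,0,1,0,0,0,45],[0,0,1,0,0,0,45],[-0.17,0.95,1,0,0,0,45],[-0.17,0.95,0,0,0,0,45],[-0.17,0.95,0,0,0,0,45]],
  ],
)

```text
time_s: 28.3
tool_pos: [0.5264, -0.1897, 0.1623]
tcp_rot: [3.141, 0.0, 1.565]
force: [0.8, 0.6, -1.4]
finger_gap: 0.0525
grip_force: 42.9
```

Emit:
servo_tool(
  motion=[
    [[-0.17,0.95,0,0,0,0,45],[-0.17,0.95,0,0,0,0,45],[-0.17,0.95,0,0,0,0,45],[-0.17,0.95,0,0,0,0,45],[-0.17,0.95,0,0,0,0,45]],
  ],
)

```text
time_s: 28.92
tool_pos: [0.4919, 0.0005, 0.1613]
tcp_rot: [-3.141, -0.0, 1.565]
force: [-0.3, 0.7, -2.8]
finger_gap: 0.0526
grip_force: 42.9
```

Emit:
servo_tool(
  motion=[
    [[-0.17,0.95,0,0,0,0,45],[-0.17,0.95,0,0,0,0,45],[-0.17,0.95,0,0,0,0,45],[-0.17,0.95,0,0,0,0,45],[0,0,0,0,0,0,45]],
  ],
)

```text
time_s: 29.55
tool_pos: [0.4645, 0.153, 0.1613]
tcp_rot: [-3.141, -0.0, 1.569]
force: [0.1, -0.2, -1.7]
finger_gap: 0.0527
grip_force: 43.0
```

Emit:
servo_tool(
  motion=[
    [[0,0,-1,0,0,0,45],[0,0,-0.6,0,0,0,45],[0,0,-0.2,0,0,0,45],[0,0,0,0,0,0,45],[0,0,0,0,0,0,45]],
  ],
)

```text
time_s: 30.18
tool_pos: [0.4666, 0.1512, 0.0911]
tcp_rot: [3.139, -0.0, 1.565]
force: [-0.0, 0.0, -1.1]
finger_gap: 0.0526
grip_force: 42.9
```

Emit:
servo_tool(
  motion=[
    [[-0.05,0,-0.3,0,0,0,45],[0,0,-0.13,0,0,0,45],[0,0,0,0,0,0,45],[0,0,0,0,0,0,45]],
  ],
)

```text
time_s: 30.68
tool_pos: [0.4636, 0.1514, 0.074]
tcp_rot: [-3.141, 0.0, 1.565]
force: [-6.0, -0.9, 10.8]
finger_gap: 0.0528
grip_force: 44.2
```

Emit:
servo_tool(
  motion=[
    [[0,0,0,0,0,0,66],[0,0,0,0,0,0,66],[0,0,0,0,0,0,66],[0,0,0.6,0,0,0,66],[0,0,1,0,0,0,66]],
  ],
)

```text
time_s: 31.3
tool_pos: [0.462, 0.151, 0.1352]
tcp_rot: [-3.137, 0.001, 1.565]
force: [0.8, 0.1, 1.0]
finger_gap: 0.0661
grip_force: 0.0
```

Emit:
servo_tool(
  motion=[
    [[0.3,-0.2,1,0,0,0,60],[0.3,0,1,0,0,0,60],[0.3,0,1,0,0,0,60],[0,0,0,0,0,0,60],[0,0,0,0,0,0,60]],
  ],
)

```text
time_s: 31.92
tool_pos: [0.4991, 0.1432, 0.2556]
tcp_rot: [-3.14, 0.0, 1.565]
force: [-0.5, 0.7, 0.1]
finger_gap: 0.0599
grip_force: 0.0
```

```bash
python3 - <<'E'
from h import *
s=manip.get_state(); print(s['time_s'],s['tool_pos'],s['tcp_rot'])
snap('wrist','w7.png')
print(fit('wrist','pot1',.03)); print(locs('wrist','timer_grip',.074))
snap('scene'); print(fit('scene','pot1',.03)); print(fit('scene','lid1'))
E
```

```text
31.925 [0.49908881 0.14324404 0.25563131] [-3.14032893e+00  1.37009663e-04  1.56494382e+00]
[(0.94, np.float64(0.95), np.float64(0.4602), np.float64(0.2469)), (0.93, np.float64(0.92), np.float64(0.5501), np.float64(0.1559)), (0.85, np.float64(0.95), np.float64(0.5464), np.float64(0.2535)), (0.81, np.float64(0.93), np.float64(0.4629), np.float64(0.1479))]
[]
[(0.84, np.float64(0.94), np.float64(0.5548), np.float64(0.1582)), (0.78, np.float64(0.93), np.float64(0.4679), np.float64(0.151)), (0.64, np.float64(0.91), np.float64(0.4643), np.float64(0.2523)), (0.62, np.float64(0.9), np.float64(0.553), np.float64(0.2593))]
[(0.69, np.float64(0.95), np.float64(0.543), np.float64(-0.0346)), (0.66, np.float64(0.95), np.float64(0.5511), np.float64(-0.1223)), (0.65, np.float64(0.94), np.float64(0.4369), np.float64(-0.0279)), (0.59, np.float64(0.92), np.float64(0.5467), np.float64(-0.2149))]
```

View pics/w7.png

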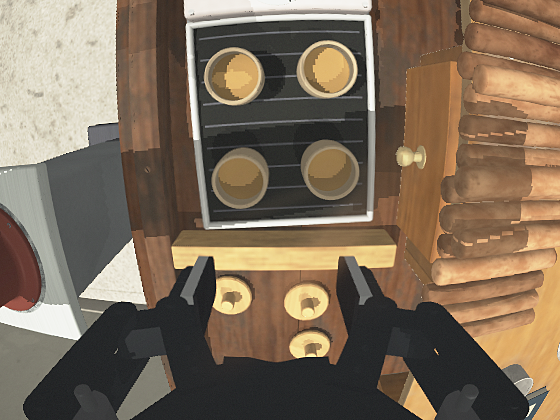

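All four pots stand on the platform, at px (234,77), (327,69), (240,178) and (330,170). Lids next.

Emit:
servo_tool(
  motion=[
    [[-0.32,-0.86,-0.2,0,0,0,40],[-0.32,-0.86,-0.2,0,0,0,40],[-0.32,-0.86,-0.5,0,0,0,40],[-0.32,-0.86,-0.8,0,0,0,40],[-0.32,-0.86,-0.9,0,0,0,40]],
  ],
)

```text
time_s: 32.85
tool_pos: [0.4352, -0.0297, 0.1519]
tcp_rot: [3.14, 0.0, 1.565]
force: [0.2, -0.4, -0.3]
finger_gap: 0.04
grip_force: 0.0
```

Emit:
servo_tool(
  motion=[
    [[0,0,0,0,0,0,40],[0,0,0,0,0,0,40],[0,0,0,0,0,0,40]],
  ],
)

```text
time_s: 33.22
tool_pos: [0.4368, -0.0282, 0.1542]
tcp_rot: [3.139, 0.0, 1.566]
force: [-0.6, 0.2, -0.3]
finger_gap: 0.0401
grip_force: 0.0
```

```bash
python3 - <<'E'
from h import *
s=manip.get_state(); print(s['time_s'],s['tool_pos'],s['finger_gap'])
snap('wrist')
print(fit('wrist','lid1'))
E
```

```text
33.225 [ 0.4367635  -0.02816637  0.15417965] 0.0400971666081315
[(0.97, np.float64(0.79), np.float64(0.5479), np.float64(-0.125)), (0.85, np.float64(0.96), np.float64(0.5392), np.float64(-0.0399)), (0.57, np.float64(0.14), np.float64(0.5617), np.float64(-0.2494)), (0.57, np.float64(0.98), np.float64(0.4333), np.float64(-0.0291))]
```

Emit:
servo_tool(
  motion=[
    [[-0.06,-0.02,-1,0,0,0,40],[0,0,-1,0,0,0,40],[0,0,-0.7,0,0,0,40],[0,0,-0.2,0,0,0,40],[0,0,0,0,0,0,40]],
  ],
)

```text
time_s: 33.95
tool_pos: [0.4336, -0.0293, 0.037]
tcp_rot: [3.141, 0.0, 1.566]
force: [-0.3, 0.3, 0.2]
finger_gap: 0.0397
grip_force: 0.0
```

Emit:
servo_tool(
  motion=[
    [[0,0,0,0,0,0,10],[0,0,0,0,0,0,10],[0,0,0,0,0,0,10],[0,0,0,0,0,0,10]],
  ],
  squeeze=25,
)

```text
time_s: 34.45
tool_pos: [0.4345, -0.0297, 0.0382]
tcp_rot: [3.139, 0.0, 1.565]
force: [-1.1, 1.1, 6.0]
finger_gap: 0.0166
grip_force: 24.8
```

Emit:
servo_tool(
  motion=[
    [[0,0,1,0,0,0,10],[0,0,1,0,0,0,10],[0,0,1,0,0,0,10],[0.14,0.89,0.3,0,0,0,10],[0.14,0.89,0,0,0,0,10]],
  ],
)

```text
time_s: 35.08
tool_pos: [0.4454, 0.0421, 0.1706]
tcp_rot: [3.137, 0.0, 1.564]
force: [-0.2, 1.4, -0.8]
finger_gap: 0.0165
grip_force: 24.8
```

Emit:
servo_tool(
  motion=[
    [[0.14,0.89,0,0,0,0,10],[0.14,0.89,0,0,0,0,10],[0.14,0.89,0,0,0,0,10],[0,0,0,0,0,0,10],[0,0,0,0,0,0,10]],
  ],
)

```text
time_s: 35.7
tool_pos: [0.4608, 0.1481, 0.1683]
tcp_rot: [-3.141, 0.001, 1.565]
force: [0.1, 0.4, -0.0]
finger_gap: 0.0171
grip_force: 24.8
```

```bash
python3 - <<'E'
from h import *
s=manip.get_state(); print(s['time_s'],s['tool_pos'],s['finger_gap'])
snap('wrist','w8.png')
print(fit('wrist','lid1',s['tool_pos'][2]-.0382)[:2]); print(fit('wrist','pot1',.03))
E
```

```text
35.7 [0.46082152 0.14814816 0.16827966] 0.017143190239863354
[(0.85, np.float64(0.72), np.float64(0.4605), np.float64(0.1483))]
[(0.92, np.float64(0.36), np.float64(0.4638), np.float64(0.1489)), (0.78, np.float64(0.94), np.float64(0.4609), np.float64(0.2468)), (0.76, np.float64(0.92), np.float64(0.5534), np.float64(0.1546)), (0.6, np.float64(0.95), np.float64(0.5473), np.float64(0.2536))]
```

View pics/w8.png

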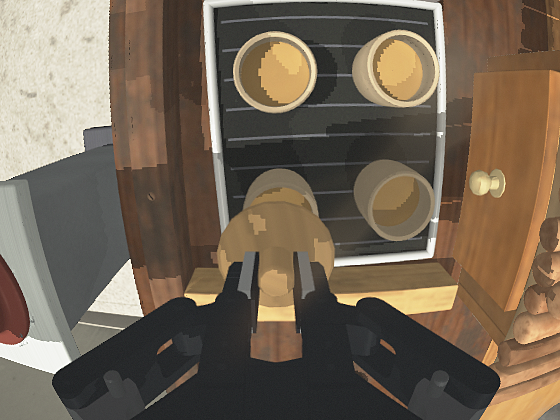

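Lid held level at px (276,265), just in front of its pot (283,190). I'll shift 3 mm and lower.

Emit:
servo_tool(
  motion=[
    [[0.06,0.02,-0.6,0,0,0,10],[0,0,-0.5,0,0,0,10],[0,0,-0.2,0,0,0,10],[0,0,0,0,0,0,10],[0,0,0,0,0,0,10]],
  ],
)

```text
time_s: 36.48
tool_pos: [0.4642, 0.1492, 0.1175]
tcp_rot: [3.14, -0.0, 1.565]
force: [-0.7, 0.3, 0.1]
finger_gap: 0.0172
grip_force: 24.8
```

Emit:
servo_tool(
  motion=[
    [[0,0,-0.1,0,0,0,10],[0,0,-0.04,0,0,0,10],[0,0,0,0,0,0,10],[0,0,0,0,0,0,10]],
  ],
)

```text
time_s: 36.98
tool_pos: [0.464, 0.1494, 0.1119]
tcp_rot: [3.14, -0.0, 1.565]
force: [-1.9, -0.1, 4.7]
finger_gap: 0.0165
grip_force: 25.3
```

Emit:
servo_tool(
  motion=[
    [[0,0,0,0,0,0,36],[0,0,0,0,0,0,36],[0,0,0.5,0,0,0,36],[0,0,1,0,0,0,38],[0.38,-0.94,0,0,0,0,40]],
  ],
)

```text
time_s: 37.6
tool_pos: [0.4805, 0.1129, 0.1745]
tcp_rot: [3.135, -0.001, 1.569]
force: [0.9, -0.5, 0.3]
finger_gap: 0.04
grip_force: 0.0
```

Emit:
servo_tool(
  motion=[
    [[0.38,-0.94,0,0,0,0,40],[0.38,-0.94,0,0,0,0,40],[0.38,-0.94,-0.2,0,0,0,40],[0.38,-0.94,-0.3,0,0,0,40],[0,0,0,0,0,0,40]],
  ],
)

```text
time_s: 38.22
tool_pos: [0.5392, -0.0406, 0.1494]
tcp_rot: [-3.139, -0.0, 1.562]
force: [0.0, 0.4, -0.3]
finger_gap: 0.0403
grip_force: 0.0
```

Emit:
servo_tool(
  motion=[
    [[0,0,0,0,0,0,40],[0,0,0,0,0,0,40]],
  ],
)

```text
time_s: 38.48
tool_pos: [0.5393, -0.0378, 0.1511]
tcp_rot: [3.141, -0.0, 1.566]
force: [-0.5, -0.5, 0.1]
finger_gap: 0.0401
grip_force: 0.0
```

```bash
python3 - <<'E'
from h import *
s=manip.get_state(); print(s['time_s'],s['tool_pos'],s['finger_gap'])
snap('wrist')
print(fit('wrist','lid1'))
snap('scene'); print(fit('scene','lid1',.074)); print(fit('scene','pot1',.03))
E
```

```text
38.475 [ 0.53934305 -0.03778367  0.15113817] 0.04006073753478533
[(0.91, np.float64(0.92), np.float64(0.5479), np.float64(-0.1248)), (0.76, np.float64(0.98), np.float64(0.5391), np.float64(-0.0399)), (0.63, np.float64(0.69), np.float64(0.5445), np.float64(-0.2179)), (0.52, np.float64(0.27), np.float64(0.4872), np.float64(0.1081))]
[(0.73, np.float64(0.93), np.float64(0.4662), np.float64(0.153)), (0.71, np.float64(0.83), np.float64(0.4741), np.float64(-0.0803)), (0.56, np.float64(0.73), np.float64(0.4818), np.float64(-0.2468)), (0.5, np.float64(0.8), np.float64(0.4854), np.float64(-0.1586))]
[(0.75, np.float64(0.49), np.float64(0.4554), np.float64(0.1385)), (0.66, np.float64(0.89), np.float64(0.5569), np.float64(0.1593)), (0.58, np.float64(0.89), np.float64(0.5506), np.float64(0.2571)), (0.54, np.float64(0.89), np.float64(0.4642), np.float64(0.2505))]
```

Emit:
servo_tool(
  motion=[
    [[0,-0.04,-1,0,0,0,40],[0,0,-1,0,0,0,40],[0,0,-0.6,0,0,0,40],[0,0,-0.22,0,0,0,40],[0,0,0,0,0,0,40]],
  ],
)

```text
time_s: 39.35
tool_pos: [0.5395, -0.0402, 0.0381]
tcp_rot: [-3.141, -0.0, 1.565]
force: [-0.2, -0.2, -0.1]
finger_gap: 0.0403
grip_force: 0.0
```

Emit:
servo_tool(
  motion=[
    [[0,0,0,0,0,0,10],[0,0,0,0,0,0,10],[0,0,0,0,0,0,10],[0,0,0,0,0,0,10]],
  ],
)

```text
time_s: 39.85
tool_pos: [0.5407, -0.0405, 0.0397]
tcp_rot: [3.139, 0.0, 1.565]
force: [0.1, 1.2, 6.3]
finger_gap: 0.0165
grip_force: 24.8
```

Emit:
servo_tool(
  motion=[
    [[0,0,1,0,0,0,10],[0,0,1,0,0,0,10],[0,0,1,0,0,0,10],[0.06,0.98,0.3,0,0,0,10],[0.06,0.98,0,0,0,0,10]],
  ],
)

```text
time_s: 40.48
tool_pos: [0.5451, 0.0386, 0.172]
tcp_rot: [3.138, 0.0, 1.564]
force: [0.3, 1.3, -0.6]
finger_gap: 0.0166
grip_force: 24.8
```

Emit:
servo_tool(
  motion=[
    [[0.06,0.98,0,0,0,0,10],[0.06,0.98,0,0,0,0,10],[0.06,0.98,0,0,0,0,10],[0,0,0,0,0,0,10],[0,0,0,0,0,0,10]],
  ],
)

```text
time_s: 41.1
tool_pos: [0.5511, 0.1553, 0.1696]
tcp_rot: [-3.141, 0.001, 1.565]
force: [-0.8, 0.6, -0.8]
finger_gap: 0.0166
grip_force: 24.8
```

```bash
python3 - <<'E'
from h import *
s=manip.get_state(); print(s['time_s'],s['tool_pos'],s['finger_gap'])
snap('wrist')
print(fit('wrist','lid1',s['tool_pos'][2]-.0397)); print(fit('wrist','lid1',.074)); print(fit('wrist','pot1',.03))
E
```

```text
41.1 [0.55114721 0.15532287 0.16963217] 0.01655927665335147
[(0.71, np.float64(0.55), np.float64(0.4802), np.float64(0.1663)), (0.6, np.float64(0.72), np.float64(0.5507), np.float64(0.1553))]
[(0.71, np.float64(0.96), np.float64(0.4638), np.float64(0.1493)), (0.6, np.float64(0.62), np.float64(0.5506), np.float64(0.1381))]
[(0.91, np.float64(0.37), np.float64(0.5521), np.float64(0.1556)), (0.75, np.float64(0.16), np.float64(0.4638), np.float64(0.1473)), (0.59, np.float64(0.92), np.float64(0.4604), np.float64(0.2469)), (0.56, np.float64(0.92), np.float64(0.5477), np.float64(0.2532))]
```

Emit:
servo_tool(
  motion=[
    [[0.02,0.01,-0.6,0,0,0,10],[0,0,-0.5,0,0,0,10],[0,0,-0.2,0,0,0,10],[0,0,0,0,0,0,10],[0,0,0,0,0,0,10]],
  ],
)

```text
time_s: 41.92
tool_pos: [0.5529, 0.1561, 0.119]
tcp_rot: [3.14, -0.0, 1.565]
force: [1.0, 0.7, 0.2]
finger_gap: 0.0166
grip_force: 24.8
```

Emit:
servo_tool(
  motion=[
    [[0,0,-0.1,0,0,0,10],[0,0,0,0,0,0,10],[0,0,0,0,0,0,10]],
  ],
)

```text
time_s: 42.3
tool_pos: [0.5523, 0.1561, 0.1142]
tcp_rot: [3.141, -0.0, 1.565]
force: [-0.2, 0.7, -0.0]
finger_gap: 0.0169
grip_force: 24.8
```

Emit:
servo_tool(
  motion=[
    [[0,0,-0.02,0,0,0,10],[0,0,0,0,0,0,36],[0,0,0,0,0,0,36],[0,0,0.5,0,0,0,36],[0,0,1,0,0,0,38]],
  ],
)

```text
time_s: 42.92
tool_pos: [0.5512, 0.1559, 0.1731]
tcp_rot: [-3.138, 0.001, 1.565]
force: [0.5, -0.2, -0.5]
finger_gap: 0.0379
grip_force: 0.0
```

Emit:
servo_tool(
  motion=[
    [[-0.02,-1,0,0,0,0,40],[-0.02,-1,0,0,0,0,40],[-0.02,-1,0,0,0,0,40],[-0.02,-1,0,0,0,0,40],[-0.02,-1,0,0,0,0,40]],
  ],
)

```text
time_s: 43.55
tool_pos: [0.5487, -0.0453, 0.1753]
tcp_rot: [3.139, 0.001, 1.565]
force: [0.1, -0.3, 0.1]
finger_gap: 0.0402
grip_force: 0.0
```

Emit:
servo_tool(
  motion=[
    [[0,-1,-0.2,0,0,0,40],[0,-1,-0.3,0,0,0,40],[0,0,0,0,0,0,40],[0,0,0,0,0,0,40],[0,0,0,0,0,0,40]],
  ],
)

```text
time_s: 44.18
tool_pos: [0.5488, -0.123, 0.1543]
tcp_rot: [3.14, 0.0, 1.566]
force: [0.2, -0.2, 0.5]
finger_gap: 0.0399
grip_force: 0.0
```

```bash
python3 - <<'E'
from h import *
s=manip.get_state(); print(s['time_s'],s['tool_pos'],s['finger_gap'])
snap('wrist')
print(fit('wrist','lid1'))
snap('scene'); print(fit('scene','lid1',.074)); print(fit('scene','pot1',.03))
E
```

```text
44.175 [ 0.54875509 -0.12302682  0.15426474] 0.039923029791071166
[(0.96, np.float64(0.95), np.float64(0.5439), np.float64(-0.2179)), (0.96, np.float64(0.98), np.float64(0.5476), np.float64(-0.1239))]
[(0.85, np.float64(0.77), np.float64(0.4843), np.float64(-0.2438)), (0.66, np.float64(0.81), np.float64(0.4842), np.float64(-0.1576)), (0.51, np.float64(0.84), np.float64(0.5557), np.float64(0.1613)), (0.47, np.float64(0.83), np.float64(0.4669), np.float64(0.1519))]
[(0.71, np.float64(0.5), np.float64(0.5385), np.float64(0.144)), (0.66, np.float64(0.11), np.float64(0.4097), np.float64(0.169)), (0.58, np.float64(0.91), np.float64(0.4662), np.float64(0.2518)), (0.52, np.float64(0.44), np.float64(0.4489), np.float64(0.1351))]
```

Emit:
servo_tool(
  motion=[
    [[-0.02,-0.02,-1,0,0,0,40],[0,0,-1,0,0,0,40],[0,0,-0.7,0,0,0,40],[0,0,-0.2,0,0,0,40],[0,0,0,0,0,0,40]],
  ],
)

```text
time_s: 45.05
tool_pos: [0.5476, -0.1246, 0.0374]
tcp_rot: [-3.141, -0.0, 1.565]
force: [-0.2, -0.6, 0.1]
finger_gap: 0.0401
grip_force: 0.0
```

Emit:
servo_tool(
  motion=[
    [[0,0,0,0,0,0,10],[0,0,0,0,0,0,10],[0,0,0,0,0,0,10],[0,0,0,0,0,0,10]],
  ],
)

```text
time_s: 45.55
tool_pos: [0.5488, -0.1251, 0.0391]
tcp_rot: [3.139, 0.001, 1.565]
force: [0.2, 0.5, 6.2]
finger_gap: 0.0164
grip_force: 24.8
```

Emit:
servo_tool(
  motion=[
    [[0,0,1,0,0,0,10],[0,0,1,0,0,0,10],[0,0,1,0,0,0,10],[0,0.94,0.5,0,0,0,10],[0,0.94,0,0,0,0,10]],
  ],
)

```text
time_s: 46.18
tool_pos: [0.5487, -0.0493, 0.1801]
tcp_rot: [3.137, 0.001, 1.564]
force: [0.7, -0.1, 0.2]
finger_gap: 0.0168
grip_force: 24.8
```

Emit:
servo_tool(
  motion=[
    [[0,0.94,0,0,0,0,10],[0,0.94,0,0,0,0,10],[0,0.94,0,0,0,0,10],[0,0.94,0,0,0,0,10],[0,0.94,0,0,0,0,10]],
  ],
)

```text
time_s: 46.8
tool_pos: [0.5471, 0.1397, 0.177]
tcp_rot: [-3.141, 0.0, 1.565]
force: [0.3, -0.1, -0.8]
finger_gap: 0.0164
grip_force: 24.8
```

Emit:
servo_tool(
  motion=[
    [[0,0.94,0,0,0,0,10],[0,0.94,0,0,0,0,10],[0,0.94,0,0,0,0,10],[0,0,0,0,0,0,10],[0,0,0,0,0,0,10]],
  ],
)

```text
time_s: 47.42
tool_pos: [0.5472, 0.2509, 0.1769]
tcp_rot: [-3.141, 0.001, 1.565]
force: [0.8, -0.1, -0.9]
finger_gap: 0.0168
grip_force: 24.8
```

```bash
python3 - <<'E'
from h import *
s=manip.get_state(); print(s['time_s'],s['tool_pos'],s['finger_gap'])
snap('wrist','w9.png')
print(fit('wrist','lid1',s['tool_pos'][2]-.0391)); print(fit('wrist','pot1',.03)); print(locs('wrist','timer_grip',.074))
E
```

```text
47.425 [0.54721918 0.25087595 0.17687988] 0.01681726599648232
[(0.9, np.float64(0.28), np.float64(0.5469), np.float64(0.1876)), (0.73, np.float64(0.71), np.float64(0.547), np.float64(0.251)), (0.51, np.float64(0.02), np.float64(0.4744), np.float64(0.1949))]
[(0.95, np.float64(0.92), np.float64(0.4604), np.float64(0.2461)), (0.86, np.float64(0.28), np.float64(0.4617), np.float64(0.1461)), (0.68, np.float64(0.47), np.float64(0.5468), np.float64(0.255))]
[(0.74, [0.5006, 0.3519])]
```

View pics/w9.png

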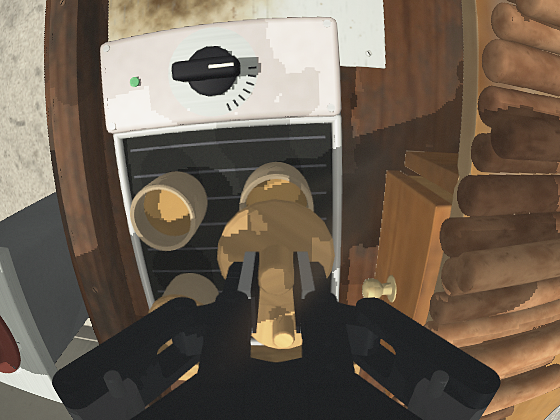

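Third lid above the far-left pot (275,190), pot unmoved. Lowering with a 2 mm shift.

Emit:
servo_tool(
  motion=[
    [[0,0.05,-0.8,0,0,0,10],[0,0,-0.5,0,0,0,10],[0,0,-0.2,0,0,0,10],[0,0,0,0,0,0,10],[0,0,0,0,0,0,10]],
  ],
)

```text
time_s: 48.25
tool_pos: [0.5482, 0.2535, 0.1185]
tcp_rot: [3.14, -0.001, 1.565]
force: [-0.5, 0.2, -0.3]
finger_gap: 0.0169
grip_force: 24.8
```

Emit:
servo_tool(
  motion=[
    [[0,0,-0.1,0,0,0,10],[0,0,0,0,0,0,10],[0,0,0,0,0,0,10]],
  ],
)

```text
time_s: 48.62
tool_pos: [0.5475, 0.2533, 0.1135]
tcp_rot: [3.141, -0.0, 1.565]
force: [0.6, -0.8, -0.4]
finger_gap: 0.0167
grip_force: 24.8
```

Emit:
servo_tool(
  motion=[
    [[0,0,-0.02,0,0,0,10],[0,0,0,0,0,0,36],[0,0,0,0,0,0,36],[0,0,0.5,0,0,0,36],[0,0,1,0,0,0,38]],
  ],
)

```text
time_s: 49.25
tool_pos: [0.5464, 0.2529, 0.1722]
tcp_rot: [-3.138, 0.001, 1.565]
force: [0.4, -0.9, 0.3]
finger_gap: 0.0378
grip_force: 0.0
```

Emit:
servo_tool(
  motion=[
    [[0,-0.98,0.2,0,0,0,40],[0,-0.98,0,0,0,0,40],[0,-0.98,0,0,0,0,40],[0,-0.98,0,0,0,0,40],[0,-0.98,0,0,0,0,40]],
  ],
)

```text
time_s: 49.88
tool_pos: [0.5479, 0.0561, 0.1825]
tcp_rot: [3.139, 0.0, 1.565]
force: [-0.1, -0.6, 0.0]
finger_gap: 0.0398
grip_force: 0.0
```

Emit:
servo_tool(
  motion=[
    [[0,-0.98,0,0,0,0,40],[0,-0.98,0,0,0,0,40],[0,-0.98,0,0,0,0,40],[0,-0.98,0,0,0,0,40],[0,-0.98,0,0,0,0,40]],
  ],
)

```text
time_s: 50.5
tool_pos: [0.5479, -0.1402, 0.1825]
tcp_rot: [3.139, 0.001, 1.565]
force: [0.4, -0.1, 0.4]
finger_gap: 0.0399
grip_force: 0.0
```

Emit:
servo_tool(
  motion=[
    [[-0.04,-0.98,-0.3,0,0,0,40],[-0.04,-0.98,-0.3,0,0,0,40],[0,0,0,0,0,0,40],[0,0,0,0,0,0,40],[0,0,0,0,0,0,40]],
  ],
)

```text
time_s: 51.12
tool_pos: [0.5448, -0.2163, 0.1576]
tcp_rot: [3.14, 0.0, 1.566]
force: [0.4, 0.2, 0.2]
finger_gap: 0.0396
grip_force: 0.0
```

```bash
python3 - <<'E'
from h import *
s=manip.get_state(); print(s['time_s'],s['tool_pos'],s['finger_gap'])
snap('wrist')
print(fit('wrist','lid1'))
snap('scene'); print(fit('scene','lid1',.074)); print(fit('scene','pot1',.03))
E
```

```text
51.125 [ 0.54482341 -0.21630476  0.15759016] 0.039628153867267195
[(0.6, np.float64(0.97), np.float64(0.5437), np.float64(-0.2175))]
[(0.79, np.float64(0.67), np.float64(0.484), np.float64(-0.2424)), (0.63, np.float64(0.85), np.float64(0.5518), np.float64(0.2603)), (0.57, np.float64(0.94), np.float64(0.5544), np.float64(0.1593)), (0.52, np.float64(0.87), np.float64(0.4661), np.float64(0.1532))]
[(0.63, np.float64(0.41), np.float64(0.5329), np.float64(0.2405)), (0.63, np.float64(0.49), np.float64(0.5388), np.float64(0.1447)), (0.59, np.float64(0.48), np.float64(0.458), np.float64(0.143)), (0.54, np.float64(0.84), np.float64(0.4633), np.float64(0.2518))]
```

Emit:
servo_tool(
  motion=[
    [[-0.02,-0.02,-1,0,0,0,40],[0,0,-1,0,0,0,40],[0,0,-0.7,0,0,0,40],[0,0,-0.27,0,0,0,40],[0,0,0,0,0,0,40]],
  ],
)

```text
time_s: 52.0
tool_pos: [0.5433, -0.2177, 0.0374]
tcp_rot: [-3.141, -0.0, 1.565]
force: [0.2, 0.1, 0.2]
finger_gap: 0.04
grip_force: 0.0
```

Emit:
servo_tool(
  motion=[
    [[0,0,0,0,0,0,10],[0,0,0,0,0,0,10],[0,0,0,0,0,0,10],[0,0,0,0,0,0,10]],
  ],
)

```text
time_s: 52.5
tool_pos: [0.5447, -0.2186, 0.0396]
tcp_rot: [3.139, 0.001, 1.565]
force: [0.4, 0.5, 6.0]
finger_gap: 0.0166
grip_force: 24.9
```

Emit:
servo_tool(
  motion=[
    [[0,0,1,0,0,0,10],[0,0,1,0,0,0,10],[0,0,1,0,0,0,10],[-0.17,0.96,0.5,0,0,0,10],[-0.17,0.96,0,0,0,0,10]],
  ],
)

```text
time_s: 53.12
tool_pos: [0.5309, -0.141, 0.1805]
tcp_rot: [3.137, 0.002, 1.564]
force: [-0.2, 1.1, -1.0]
finger_gap: 0.0167
grip_force: 24.7
```

Emit:
servo_tool(
  motion=[
    [[-0.17,0.96,0,0,0,0,10],[-0.17,0.96,0,0,0,0,10],[-0.17,0.96,0,0,0,0,10],[-0.17,0.96,0,0,0,0,10],[-0.17,0.96,0,0,0,0,10]],
  ],
)

```text
time_s: 53.75
tool_pos: [0.4953, 0.0521, 0.1775]
tcp_rot: [-3.142, -0.0, 1.565]
force: [-0.0, 0.6, -1.1]
finger_gap: 0.0169
grip_force: 24.7
```

Emit:
servo_tool(
  motion=[
    [[-0.17,0.96,0,0,0,0,10],[-0.17,0.96,0,0,0,0,10],[-0.17,0.96,0,0,0,0,10],[-0.17,0.96,0,0,0,0,10],[-0.17,0.96,0,0,0,0,10]],
  ],
)

```text
time_s: 54.38
tool_pos: [0.4613, 0.2441, 0.1775]
tcp_rot: [3.142, 0.0, 1.565]
force: [-0.3, -0.5, 0.1]
finger_gap: 0.0167
grip_force: 24.7
```

Emit:
servo_tool(
  motion=[
    [[0,0,0,0,0,0,10],[0,0,0,0,0,0,10]],
  ],
)

```text
time_s: 54.62
tool_pos: [0.4617, 0.2425, 0.1775]
tcp_rot: [-3.141, 0.001, 1.565]
force: [0.2, 0.5, -1.2]
finger_gap: 0.0163
grip_force: 24.7
```

```bash
python3 - <<'E'
from h import *
s=manip.get_state(); print(s['time_s'],s['tool_pos'],s['finger_gap'])
snap('wrist')
print(fit('wrist','lid1',s['tool_pos'][2]-.0396)); print(fit('wrist','pot1',.03)); print(fit('wrist','lid1',.074)); print(locs('wrist','timer_grip',.074))
E
```

```text
54.625 [0.46171183 0.24252142 0.17745748] 0.01632846042861647
[(0.92, np.float64(0.27), np.float64(0.462), np.float64(0.1798)), (0.71, np.float64(0.74), np.float64(0.4616), np.float64(0.2437)), (0.67, np.float64(0.24), np.float64(0.5303), np.float64(0.1963)), (0.63, np.float64(0.51), np.float64(0.5217), np.float64(0.2634))]
[(0.88, np.float64(0.33), np.float64(0.5524), np.float64(0.1548)), (0.78, np.float64(0.48), np.float64(0.4601), np.float64(0.2479)), (0.6, np.float64(0.11), np.float64(0.5392), np.float64(0.2497))]
[(0.92, np.float64(0.49), np.float64(0.4624), np.float64(0.1351)), (0.71, np.float64(0.59), np.float64(0.4617), np.float64(0.2238)), (0.67, np.float64(0.44), np.float64(0.5526), np.float64(0.1562)), (0.63, np.float64(0.95), np.float64(0.5378), np.float64(0.2492))]
[(0.59, [0.5015, 0.3531])]
```

Lid on the far-left pot reads about 1 cm off; I'll check that after placing this lid.

Emit:
servo_tool(
  motion=[
    [[-0.03,0.08,-0.8,0,0,0,10],[0,0,-0.5,0,0,0,10],[0,0,-0.2,0,0,0,10],[0,0,0,0,0,0,10],[0,0,0,0,0,0,10]],
  ],
)

```text
time_s: 55.5
tool_pos: [0.4615, 0.2463, 0.1189]
tcp_rot: [3.14, -0.001, 1.565]
force: [-0.0, -0.1, 1.0]
finger_gap: 0.0164
grip_force: 24.7
```

Emit:
servo_tool(
  motion=[
    [[0,0,-0.1,0,0,0,10],[0,0,0,0,0,0,10],[0,0,0,0,0,0,10]],
  ],
)

```text
time_s: 55.88
tool_pos: [0.4607, 0.2461, 0.1138]
tcp_rot: [3.141, -0.0, 1.565]
force: [0.3, 0.5, -0.1]
finger_gap: 0.0166
grip_force: 24.7
```

Release, rise and look at the whole platform.

Emit:
servo_tool(
  motion=[
    [[0,0,-0.02,0,0,0,10],[0,0,0,0,0,0,36],[0,0,0,0,0,0,36],[0,0,0.5,0,0,0,36],[0,0,1,0,0,0,38]],
  ],
)

```text
time_s: 56.5
tool_pos: [0.4592, 0.2455, 0.1713]
tcp_rot: [-3.137, 0.002, 1.565]
force: [1.1, 0.2, 0.1]
finger_gap: 0.0384
grip_force: 0.0
```

Emit:
servo_tool(
  motion=[
    [[0.25,-0.6,0.5,0,0,0,40],[0.25,-0.6,0.5,0,0,0,40],[0.25,-0.6,0.5,0,0,0,40],[0.25,-0.6,0.5,0,0,0,40],[0,0,0,0,0,0,40]],
  ],
)

```text
time_s: 57.12
tool_pos: [0.5021, 0.1492, 0.255]
tcp_rot: [3.138, -0.001, 1.563]
force: [-0.3, 1.0, 0.4]
finger_gap: 0.0401
grip_force: 0.0
```

Emit:
servo_tool(
  motion=[
    [[0,0,0,0,0,0,40],[0,0,0,0,0,0,40]],
  ],
)

```text
time_s: 57.38
tool_pos: [0.4998, 0.1508, 0.2515]
tcp_rot: [-3.139, 0.0, 1.566]
force: [0.4, 0.1, -1.2]
finger_gap: 0.0402
grip_force: 0.0
```

```bash
python3 - <<'E'
from h import *
s=manip.get_state(); print(s['time_s'],s['tool_pos'],s['finger_gap'])
snap('wrist','w10.png')
print(fit('wrist','pot1',.03)); print(fit('wrist','lid1',.074)); print(locs('wrist','timer_grip',.074))
snap('scene'); print(fit('scene','lid1',.074))
E
```

```text
57.375 [0.49982014 0.15075265 0.2515443 ] 0.04020534267564905
[(0.71, np.float64(0.05), np.float64(0.5248), np.float64(0.197)), (0.55, np.float64(0.02), np.float64(0.4928), np.float64(0.1937))]
[(0.93, np.float64(0.98), np.float64(0.5524), np.float64(0.1564)), (0.87, np.float64(0.98), np.float64(0.5377), np.float64(0.2503)), (0.82, np.float64(0.97), np.float64(0.464), np.float64(0.15)), (0.58, np.float64(0.97), np.float64(0.4611), np.float64(0.2473))]
[(0.62, [0.4652, 0.1464])]
[(0.63, np.float64(0.83), np.float64(0.467), np.float64(0.1521)), (0.54, np.float64(0.85), np.float64(0.5564), np.float64(0.1593)), (0.52, np.float64(0.8), np.float64(0.5402), np.float64(0.2536)), (0.51, np.float64(0.91), np.float64(0.4629), np.float64(0.2512)), (0.35, np.float64(0.67), np.float64(0.4267), np.float64(0.2135))]
```

View pics/w10.png

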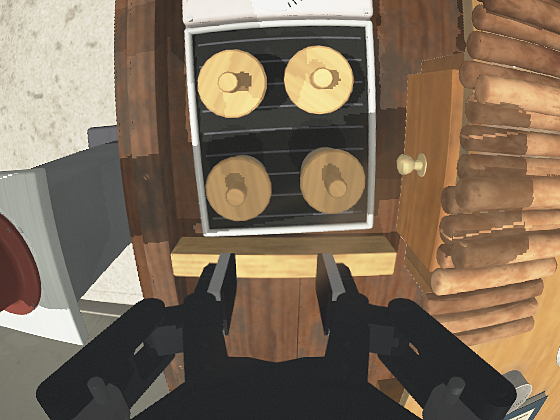

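All four lids on at px (232,82), (319,79), (238,188) and (333,180). The far-left pot was apparently knocked about 10 mm, so I'll check its seating from the side.

```bash
python3 - <<'E'
from h import *
im=snap('scene'); 
c=cv2.resize(im[150:240,165:305],None,fx=5.5,fy=5.5,interpolation=cv2.INTER_CUBIC); cv2.imwrite('pics/s2.png',c[:,:,::-1])
P=manip.camera_params('scene')
for d in manip.regions_of('scene','pot1'):
    if d['conf']<.3: continue
    R=np.kron(d['region'],np.ones((2,2),bool)); ys,xs=np.nonzero(d['region']); print(d['conf'],d['region'].sum(),xs.mean(),ys.mean(),xs.min(),xs.max())
for p in((.5377,.2503),(.5524,.1564),(.464,.15),(.461,.247)):
    q=[proj('scene',(p[0],p[1],z),P).round(1).tolist() for z in(.03,.079)]; print(q)
E
```

```text
0.71 184 226.07065217391303 182.03804347826087 217 234
0.53 208 235.39903846153845 206.75 226 244
0.48 180 210.25 194.9777777777778 202 218
[[226.4, 185.1], [225.2, 173.0]]
[[251.5, 193.8], [250.8, 181.6]]
[[234.7, 209.1], [233.6, 196.8]]
[[210.9, 197.5], [209.3, 185.3]]
```

View pics/s2.png

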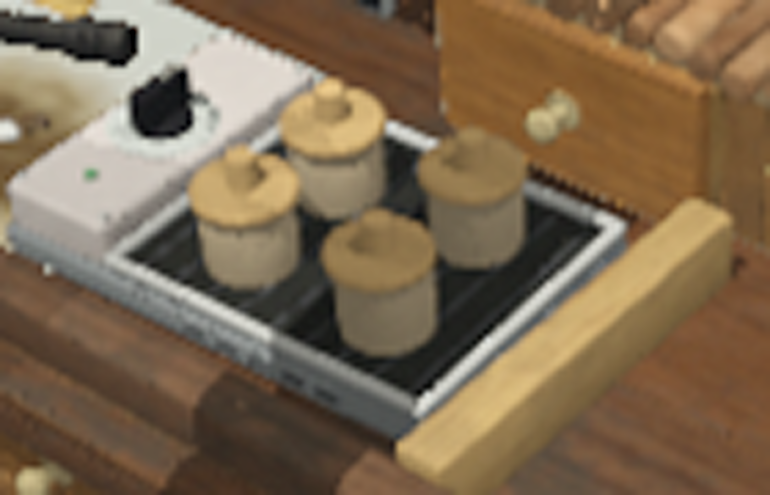

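All four lids look level and seated. Now I'll turn the tool 90° while moving over the timer knob.

Emit:
servo_tool(
  motion=[
    [[0,0.5,0,0,0,1,40],[0,0.5,0,0,0,1,40],[0,0.5,0,0,0,1,40],[0,0.5,0,0,0,1,40],[0,0.5,0,0,0,1,40]],
  ],
)

```text
time_s: 58.4
tool_pos: [0.5007, 0.2508, 0.2529]
tcp_rot: [3.142, 0.0, 2.443]
force: [0.6, -0.2, -0.4]
finger_gap: 0.0404
grip_force: 0.0
```

Emit:
servo_tool(
  motion=[
    [[0,0.6,0,0,0,1,40],[0,0.6,0,0,0,1,40],[0,0.6,0,0,0,1,40],[0,0.7,0,0,0,1,40],[0,0,0,0,0,0.2,40]],
  ],
)

```text
time_s: 59.02
tool_pos: [0.5004, 0.3513, 0.2527]
tcp_rot: [-3.142, -0.0, -3.11]
force: [0.2, -0.9, -0.6]
finger_gap: 0.0402
grip_force: 0.0
```

Emit:
servo_tool(
  motion=[
    [[0,0,-0.5,0,0,0,40],[0,0,-0.5,0,0,0,40],[0,0,0,0,0,0,40],[0,0,0,0,0,0,40]],
  ],
)

```text
time_s: 59.52
tool_pos: [0.5007, 0.3497, 0.2125]
tcp_rot: [-3.141, -0.001, -3.113]
force: [0.5, -0.4, 0.0]
finger_gap: 0.0399
grip_force: 0.0
```

```bash
python3 - <<'E'
from h import *
s=manip.get_state(); print(s['time_s'],s['tool_pos'],s['tcp_rot'],s['joints'].round(2))
im=snap('wrist','w11.png')
print(locs('wrist','timer_grip',.074))
for d in manip.regions_of('wrist','timer')[:1]:
    ys,xs=np.nonzero(d['region']); print(d['conf'],len(xs),at('wrist',(xs.mean(),ys.mean()),.07).round(4))
E
```

```text
59.525 [0.50069282 0.34965509 0.21254136] [-3.14128305e+00 -5.36876199e-04 -3.11341895e+00] [ 0.49  0.05  1.69 -0.    1.41 -1.11]
[(0.92, [0.5026, 0.3518])]
0.6 1653 [0.5012 0.3548 0.07  ]
```

View pics/w11.png

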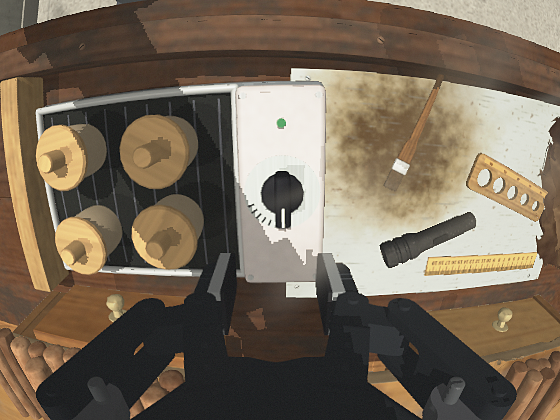

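Knob bar runs from px (282,172) to (283,228), along the jaws' plane. Lowering onto it.

Emit:
servo_tool(
  motion=[
    [[0.02,0.08,-1,0,0,0,36],[0,0,-1,0,0,0,36],[0,0,-0.8,0,0,0,36],[0,0,-0.3,0,0,0,36],[0,0,0,0,0,0,36]],
  ],
)

```text
time_s: 60.3
tool_pos: [0.5015, 0.3533, 0.089]
tcp_rot: [-3.141, -0.0, -3.113]
force: [0.5, 0.2, 0.9]
finger_gap: 0.036
grip_force: 0.0
```

Emit:
servo_tool(
  motion=[
    [[0,0,-0.08,0,0,0,36],[0,0,0,0,0,0,36],[0,0,0,0,0,0,5],[0,0,0,0,0,0,5],[0,0,0,0,0,0,5]],
  ],
)

```text
time_s: 60.92
tool_pos: [0.502, 0.3547, 0.0868]
tcp_rot: [3.139, 0.002, -3.112]
force: [-0.4, 5.8, 0.9]
finger_gap: 0.0122
grip_force: 32.2
```

Emit:
servo_tool(
  motion=[
    [[0,0,0,0,0,0,5],[0,0,0,0,0,0,5]],
  ],
)

```text
time_s: 61.18
tool_pos: [0.502, 0.3547, 0.0868]
tcp_rot: [3.139, 0.002, -3.112]
force: [0.2, 5.6, 1.0]
finger_gap: 0.0124
grip_force: 32.2
```

Emit:
servo_tool(
  motion=[
    [[0,0.05,0,0,0,-1,5],[0,0,0,0,0,-1,5],[0,0,0,0,0,-1,5],[0,0,0,0,0,-1,5],[0,0,0,0,0,-1,5]],
  ],
)

```text
time_s: 61.8
tool_pos: [0.5015, 0.3539, 0.0868]
tcp_rot: [-3.138, 0.002, 2.293]
force: [-3.3, -5.8, 7.1]
finger_gap: 0.0124
grip_force: 33.1
```

Emit:
servo_tool(
  motion=[
    [[0,0,0,0,0,-0.9,5],[0,0,0,0,0,-0.7,5],[0,0,0,0,0,0,5]],
  ],
)

```text
time_s: 62.18
tool_pos: [0.5012, 0.3537, 0.0867]
tcp_rot: [-3.138, 0.003, 2.019]
force: [-4.7, -6.4, 7.6]
finger_gap: 0.0124
grip_force: 33.2
```

```bash
python3 - <<'E'
from h import *
s=manip.get_state(); print(s['time_s'],s['tool_pos'],s['tcp_rot'],s['force'],s['torque'],s['finger_gap'],s['grip_force'])
E
```

```text
62.175 [0.50118694 0.35371312 0.08674215] [-3.13806004  0.00314643  2.01895836] [-4.65335044 -6.4246836   7.61206727] [-1.02437858  0.75883487  0.1923829 ] 0.0123624003054535 33.204140067100525
```

Emit:
servo_tool(
  motion=[
    [[0,-0.02,0,0,0,-0.3,5],[0,0,0,0,0,-0.3,5],[0,0,0,0,0,0,5]],
  ],
)

```text
time_s: 62.55
tool_pos: [0.5012, 0.3537, 0.0869]
tcp_rot: [-3.14, 0.003, 1.918]
force: [-3.8, -3.8, 6.6]
finger_gap: 0.0121
grip_force: 46.7
```

```bash
python3 - <<'E'
from h import *
s=manip.get_state(); print(s['tcp_rot'],s['force'],s['torque'],s['finger_gap'])
E
```

```text
[-3.13953378e+00  2.68363185e-03  1.91782088e+00] [-3.83574981 -3.82000034  6.62420104] [-0.60935403  0.7650893   1.22381924] 0.012116041329394717
```

Torque jumped to 1.2 N m, so the knob is at its stop. Releasing.

Emit:
servo_tool(
  motion=[
    [[0,0,0,0,0,0,60],[0,0,0,0,0,0,60],[0,0,0,0,0,0,60],[0,0,0.5,0,0,0,60],[0,0,1,0,0,0,60]],
  ],
)

```text
time_s: 63.18
tool_pos: [0.5005, 0.3539, 0.1453]
tcp_rot: [-3.138, 0.001, 1.914]
force: [0.2, -0.1, 0.2]
finger_gap: 0.0599
grip_force: 0.0
```

Emit:
servo_tool(
  motion=[
    [[0,-0.4,1,0,0,0,60],[0,-0.8,1,0,0,0,60],[0,-1,0.5,0,0,0,60],[0,-1,0.2,0,0,0,60],[0,-1,0,0,0,0,60]],
  ],
)

```text
time_s: 63.8
tool_pos: [0.5022, 0.1855, 0.257]
tcp_rot: [3.137, 0.001, 1.914]
force: [0.8, -0.3, -0.5]
finger_gap: 0.06
grip_force: 0.0
```

Emit:
servo_tool(
  motion=[
    [[0,0,0,0,0,0,60],[0,0,0,0,0,0,60],[0,0,0,0,0,0,60],[0,0,0,0,0,0,60],[0,0,0,0,0,0,60]],
  ],
)

```text
time_s: 64.42
tool_pos: [0.5014, 0.187, 0.2536]
tcp_rot: [-3.141, -0.0, 1.915]
force: [-1.0, 0.6, 0.0]
finger_gap: 0.0599
grip_force: 0.0
```

```bash
python3 - <<'E'
from h import *
s=manip.get_state(); print(s['time_s'],s['tool_pos'],s['force'])
im=snap('wrist','w12.png')
print(fit('wrist','lid1',.074)); print(locs('wrist','timer_grip',.074))
snap('scene'); print(fit('scene','lid1',.074))
E
```

```text
64.425 [0.50138915 0.18703324 0.25356837] [-0.98418553  0.64995858  0.03493089]
[(0.96, np.float64(0.95), np.float64(0.5523), np.float64(0.1565)), (0.88, np.float64(0.96), np.float64(0.5375), np.float64(0.2503)), (0.77, np.float64(0.95), np.float64(0.4637), np.float64(0.1497)), (0.59, np.float64(0.98), np.float64(0.4611), np.float64(0.2476))]
[(0.83, [0.5022, 0.3533])]
[(0.73, np.float64(0.81), np.float64(0.5401), np.float64(0.2537)), (0.58, np.float64(0.88), np.float64(0.4638), np.float64(0.2496)), (0.54, np.float64(0.78), np.float64(0.5534), np.float64(0.1593)), (0.46, np.float64(0.92), np.float64(0.4678), np.float64(0.1507))]
```

View pics/w12.png

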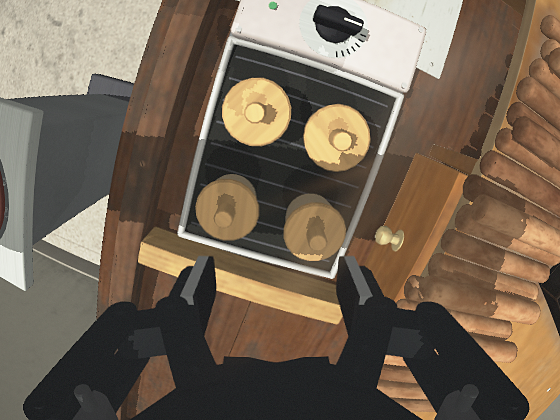

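The knob is back at rest with its bar at px (338,20), in line with the console, and all four lids are unmoved. Handing in.

```bash
python3 -c "
from cell import manip
print(manip.sign_off())"
```

```text
the job is handed in; nothing more can be done
None
```

All four pots are on the platform with lids on, and the timer knob was turned to its stop and sprang back. I handed the job in at about 64 s, but sign-off returned no verdict.

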